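# Set up the retinal camera's daily check

### The job

Set up the daily check of the retinal camera: first zero the bed by sliding the aluminium straightedge over the table until one long side touches both red studs at once; then seat every test eye that is there fully down on the pegs of the dock of its own colour. Next slide the straightedge back out of the camera's view until it touches both yellow studs at once, and last throw the green start lever fully over. Leave the straightedge on the yellow studs, the test eyes seated, and the eye-drop bottle where it stands.

Things in the scene. Friction and masses are not known exactly. Their poses are not given: they have to be found in the camera images.
- stud_left (a point): Tip of the left of two red studs (14 mm across, sticking out 30 mm) on the robot's side of a low dark steel rail (190 long, 24 deep, 24 mm high) fixed on the far side. Point: middle of the stud's flat end, 12 mm above the table. x points from the tip back into the rail (away from the robot), y along the rail. The tips are 140 mm apart.
- stud_right (a point): Tip of the right red stud on the same rail, same axes, 140 mm from the left one.
- rest_left (a point): Tip of the left of two yellow studs on a rail of the same make and sizes, fixed nearer the robot; its studs stick out away from the robot. Same kind of point: x from the tip back into the rail (towards the robot), y along the rail. The tips are 140 mm apart.
- rest_right (a point): Tip of the right yellow stud on the same rail, same axes, 140 mm from the left one.
- bar_mid (a point): Loose aluminium straightedge (scale bar), 200 long x 30 wide x 24 mm high, 350 g, lying flat on the table, black ticks and a dark line on top. The point is its centre, 12 mm above the table; x along its length, y across its width, z up. Either long side may touch the studs. It slides on the table with friction.
- eye_blue_mid (a point): Blue test eye (may be absent), 200 g, 70 mm high: grey foot 84 x 46 x 30 mm, on its middle a blue block 44 (x) x 40 (y) x 40 mm high to grip across its y faces. Point: centre, 35 mm above the underside; z up, x towards the black lens with glass ball. Two square sockets below, 18 mm wide, 20 mm deep, at x = -24 and +16 mm: it seats one way round only.
- seat_blue (a point): Centre of the top of the blue dock: white plate 100 x 62 mm, fixed, top 12 mm above the table, blue stripe at each end (the wider at +x). Two steel pegs 12 mm across, 18 mm high, tapered tips, at x = -24 and +16 mm. Seated, the eye's centre is 35 mm above this point with the lens along this x axis.
- eye_orange_mid (a point): Orange test eye (may be absent), 200 g, 70 mm high: grey foot 84 x 46 x 30 mm, on its middle a orange block 44 (x) x 40 (y) x 40 mm high to grip across its y faces. Point: centre, 35 mm above the underside; z up, x towards the black lens with glass ball. Two square sockets below, 18 mm wide, 20 mm deep, at x = -24 and +16 mm: it seats one way round only.
- seat_orange (a point): Centre of the top of the orange dock: white plate 100 x 62 mm, fixed, top 12 mm above the table, orange stripe at each end (the wider at +x). Two steel pegs 12 mm across, 18 mm high, tapered tips, at x = -24 and +16 mm. Seated, the eye's centre is 35 mm above this point with the lens along this x axis.
- eye_green_mid (a point): Green test eye (may be absent), 200 g, 70 mm high: grey foot 84 x 46 x 30 mm, on its middle a green block 44 (x) x 40 (y) x 40 mm high to grip across its y faces. Point: centre, 35 mm above the underside; z up, x towards the black lens with glass ball. Two square sockets below, 18 mm wide, 20 mm deep, at x = -24 and +16 mm: it seats one way round only.
- seat_green (a point): Centre of the top of the green dock: white plate 100 x 62 mm, fixed, top 12 mm above the table, green stripe at each end (the wider at +x). Two steel pegs 12 mm across, 18 mm high, tapered tips, at x = -24 and +16 mm. Seated, the eye's centre is 35 mm above this point with the lens along this x axis.
- lever (a joint): Green start lever: 80 mm stick on a grey block fixed behind the red-studded rail. 0 rad as it starts, leaning one way along its block's -x; 1.0 rad when thrown fully over to the other side. It stays where it is left.
- lever_tip (a point): Centre of the round knob (26 mm across) at the lever's top, 80 mm from its pivot; the pivot is 22 mm above the table. The knob travels about 77 mm in an arc, 92 mm above the table at each end and 102 mm in the middle. The horizontal part of this point's x axis is the direction in which it is thrown.
- drops_mid (a point): Small white eye-drop bottle, 32 mm across and 70 mm high, standing loose on the table; the point is 35 mm up. Not part of the job.
There are look-alikes about, which are no part of the job. Leave any purple or turquoise look-alike of the part that bears seat_orange alone.

How it is judged:
By the outcome, as a careful person would: the job done as asked, in the order asked, and still so for the second after the job is handed in, with the robot touching nothing.
Of eye_blue, eye_orange, eye_green only 2 to 3 are there at a start; the rules pass over those that are not, and their reading is None.
At some moment in a run one of bar, eye_blue, eye_orange, eye_green may be knocked a few centimetres aside while the robot is not near it.
Once in a run the grip may slacken for a moment while it holds something.
It also fails if it takes over 210 s, if anything falls off the work surface, if the arm or the gripper's body presses on something with over 40 N, if the wrist force passes 120 N, or if a joint passes its speed limit or range.

### The arm

A 6-joint arm with a two-finger parallel gripper is mounted at the origin on the work surface. World frame = base frame: x ahead of the robot, y to its left, z up, the work surface at z = 0. Lengths are in m, angles in rad, forces in N, time in s.
With the tool pointing down it reaches from about 0.35 to 0.925 m from the base axis. Payload 6.4 kg.
Tool frame: the origin (TCP) lies between the finger pads; the fingertips stand 17 mm ahead of it and the grasp point (between the pads) lies 2 mm behind it; z points along the fingers, y is the direction in which the jaws open and shut (so a half turn about z gives the same grasp; the last joint's range is limited). The gripper opens to 85 mm and grips with 20 to 120 N. Pads are 22 mm wide; open, the fingers measure 114 mm over their backs; the gripper's body (76 mm by 85 mm) begins 54 mm behind the grasp point. The pads swing forward as they close: fully open they stand 13 mm farther back than shut.
Start: joints at [-1.292, 0.245, 1.558, -0, 1.339, -0.174], TCP at [0.284, -0.585, 0.248] pointing down, gripper open.
Joint ranges: [-3.13, 3.13], [-1.02, 2.26], [0.13, 2.54], [-0.95, 4.09], [0.21, 2.88], [-2.74, 2.74]. Speed limits (rad/s): [2.57, 2.57, 3.14, 3.14, 3.14, 3.14].

### API

Orientations are given as a rotation vector (axis times angle).
In Python, from rig import readout, cams, close_job gives the robot as it stands.
- The arm moves only by the shell command python3 -m pendant 'ROWS' [FORCE]. ROWS is JSON, one flat list of numbers, 7 for each row, row after row: the turn, a rotation vector about the tool's x, y, z in rad, then the shift along the tool's x, y, z in units of 40 mm (1.0 is 40 mm), then the opening, from 0 (shut) to 1 (fully open). In form: [rx, ry, rz, tx, ty, tz, jaw, rx, ry, rz, tx, ty, tz, jaw, ...]. A call has 1 to 10 rows; each row is the pose to reach, as a shift and turn from the pose measured when the call began, along the tool's axes at that moment; what a row does not reach only later rows make up. A row lasts 1/10 s, in which the tool goes at most 50 mm and 8.59 degrees, less where a joint would pass 70% of its speed; a pose out of reach is approached as far as the arm can. A call with a gripper value outside its range is refused whole. The fingers move at their own pace and stop on an object; FORCE is the grip in N (left out, the last holds). Time passes only in rows, so rows that repeat a pose let the fingers close. It gives the time, the measured TCP pose, the force and the opening at its end, in the units of the state.
- readout.observe(): the state, without advancing time (a new reading comes with each control period).
- cams.get_image(name): name is "side" or "top"; returns the picture (420x560x3 uint8, red, green, blue); there is no depth.
- cams.get_calibration(name): a dict with "intrinsics" (3x3 intrinsics, pixels), "k1" (the pictures are not rectified: a ray, as slopes to the right and down, at radius r is drawn at 1 + k1 r^2 times it, then the intrinsics apply), "view" (4x4, takes a point from world to camera coordinates). Camera axes: x right, y down, z forward; pixel columns grow to the right and rows downward; lengths in m; the calibration is good to about 2 mm. A picture is of the moment at which its call begins. get_calibration takes no time and is no camera call.
- close_job(): hands the job in, once; it reports no verdict.
The state is a dict: "clock": time; "joint_positions": joint angles; "qd": joint speeds; "joint_efforts": joint torques, N m; "ee_pos": TCP position; "ee_rot": TCP orientation; "ft_force": force on the tool from outside, world axes, zero at the start; "moment": the same for the moment, N m; "finger_gap": finger opening in m.
Only numpy, scipy, OpenCV 4.12 (cv2) and the standard library are available. Lean on these libraries where they do the work, as an engineer would, in place of code of your own. Each camera call takes 0.05 s, during which the arm holds its last target.

## Working session

There is one attempt and no reset: what is moved stays moved. The work goes in short steps, Python scripts to look and compute and a shell command to move; the robot and the scene stay as the last step left them, time stands still between calls to the robot, and variables do not carry over. Pictures are saved under pics/ and viewed, and the job is handed in when it is done.

```bash
ls -la; mkdir -p pics; python3 - <<'E'
from rig import readout,cams
import cv2,numpy as np
np.set_printoptions(precision=4,suppress=True)
s=readout.observe()
for k,v in s.items(): print(k,v)
for n in ("side","top"):
    print(n,cams.get_calibration(n))
    cv2.imwrite(f"pics/{n}0.png",cams.get_image(n)[:,:,::-1])
E
```

```text
total 12
drwxr-xr-x  3 agent agent 4096 Dec  6 10:40 .
drwxr-xr-x 23 root  root  4096 Dec  6 10:40 ..
drwxr-xr-x  2 agent agent 4096 Dec  6 10:40 pics
clock 0.0
joint_positions [-1.2921  0.2458  1.559  -0.      1.3387 -0.1741]
qd [-0.0006 -0.0015 -0.0011  0.0004  0.0006 -0.0008]
joint_efforts [  0.     -42.9513 -32.613   -0.0002   0.0054  -0.    ]
ee_pos [ 0.2842 -0.584   0.2472]
ee_rot [-3.0596 -0.7048  0.0002]
ft_force [ 0.6235 -0.3467  0.9966]
moment [ 0.0038 -0.0102  0.0027]
finger_gap 0.08529794845326737
side {'intrinsics': array([[531.1198,   0.    , 276.0624],
       [  0.    , 531.1198, 204.3417],
       [  0.    ,   0.    ,   1.    ]]), 'k1': -0.15866860781568268, 'view': array([[ 0.9872, -0.1596, -0.0015, -0.5456],
       [-0.1253, -0.7691, -0.6267,  0.1776],
       [ 0.0989,  0.6188, -0.7793,  1.2176],
       [ 0.    ,  0.    ,  0.    ,  1.    ]])}
top {'intrinsics': array([[440.147 ,   0.    , 278.9837],
       [  0.    , 440.147 , 207.6691],
       [  0.    ,   0.    ,   1.    ]]), 'k1': -0.03251370674365929, 'view': array([[ 0.1268, -0.9919,  0.0053,  0.0068],
       [-0.9706, -0.1252, -0.2057,  0.5777],
       [ 0.2047,  0.021 , -0.9786,  1.1348],
       [ 0.    ,  0.    ,  0.    ,  1.    ]])}
```

```bash
cat > h.py <<'E'
import cv2,numpy as np,sys
from rig import readout,cams
from scipy.spatial.transform import Rotation as R
np.set_printoptions(precision=4,suppress=True)
def proj(n,P):
    c=cams.get_calibration(n);P=np.atleast_2d(P);q=P@c['view'][:3,:3].T+c['view'][:3,3]
    s=q[:,:2]/q[:,2:];s=s*(1+c['k1']*(s**2).sum(1,keepdims=True));K=c['intrinsics']
    return s*[K[0,0],K[1,1]]+K[:2,2]
def ray(n,uv):
    c=cams.get_calibration(n);K=c['intrinsics'];d=(np.asarray(uv,float)-K[:2,2])/[K[0,0],K[1,1]]
    s=d.copy()
    for _ in range(20): s=d/(1+c['k1']*(s**2).sum())
    Rm=c['view'][:3,:3];o=-Rm.T@c['view'][:3,3];return o,Rm.T@np.r_[s,1]
def at(n,uv,z):
    o,d=ray(n,uv);return o+d*(z-o[2])/d[2]
def snap(n,f,box=None,k=1):
    im=cams.get_image(n)[:,:,::-1].copy();cv2.imwrite(f"pics/{f}_raw.png",im)
    crop(im,f,box,k);return im
def crop(im,f,box,k):
    if box: 
        x0,y0,x1,y1=box;im=im[y0:y1,x0:x1]
    im=cv2.resize(im,None,fx=k,fy=k,interpolation=cv2.INTER_CUBIC)
    cv2.imwrite(f"pics/{f}.png",im)
def togo(p,yaw=None,tilt=None):
    """rows units for going to TCP p with tool down, jaw (tool y) axis at world angle yaw (mod pi)"""
    s=readout.observe();A=R.from_rotvec(s['ee_rot']);
    sh=A.inv().apply(np.asarray(p)-s['ee_pos'])/.04
    out=[0,0,0]
    Am=A.as_matrix()
    if yaw is None: yaw=np.arctan2(Am[1,1],Am[0,1])
    best=None
    for y in (yaw,yaw+np.pi):
        Y=np.array([np.cos(y),np.sin(y),0]);Z=np.array([0,0,-1.]);X=np.cross(Y,Z)
        rv=(A.inv()*R.from_matrix(np.c_[X,Y,Z])).as_rotvec()
        print('  turn',rv,'shift',sh,'q6 now %.2f'%s['joint_positions'][5])
def st():
    s=readout.observe();A=R.from_rotvec(s['ee_rot']).as_matrix()
    print('t %.2f'%s['clock'],'p',s['ee_pos'],'yaw %.2f'%np.degrees(np.arctan2(A[1,1],A[0,1])),'z',A[:,2],'F',s['ft_force'],'gap %.4f'%s['finger_gap'],'q',s['joint_positions'])
E
python3 -c "
from h import *
for n in('side','top'):
  im=cv2.imread(f'pics/{n}0.png');crop(im,n+'0b',None,1.42)"
```

```text
(no output)
```

View pics/side0.png

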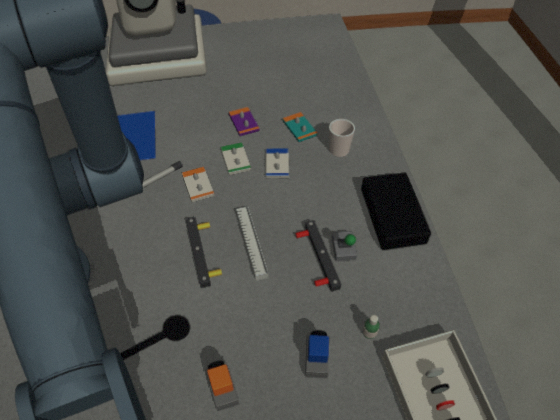

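View pics/top0.png

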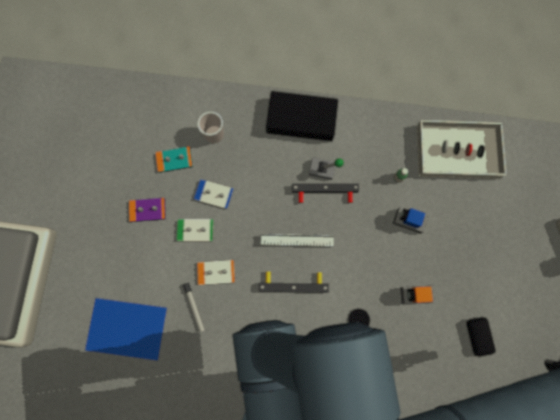

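Side and top views: red rail near top (325,188), yellow rail (294,288), straightedge (297,241), blue eye at (411,217), orange eye at (418,295). Docks: orange (216,272), green (194,230), blue (213,194), with look-alikes in purple (147,209) and turquoise (174,159). The green eye isn't visible; the arm may be hiding it. I'll enlarge to check.

```bash
python3 -c "
from h import *
im=cv2.imread('pics/top0.png');crop(im,'c1',(120,140,380,310),3);crop(im,'c2',(370,150,510,310),3.7)
im=cv2.imread('pics/side0.png');crop(im,'c3',(170,90,370,300),2.8);crop(im,'c4',(180,300,400,420),3.5)"
```

```text
(no output)
```

View pics/c1.png

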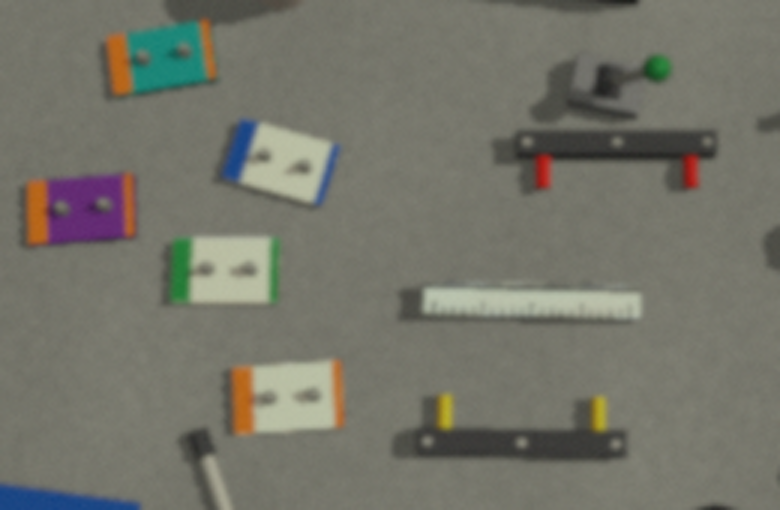

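View pics/c2.png

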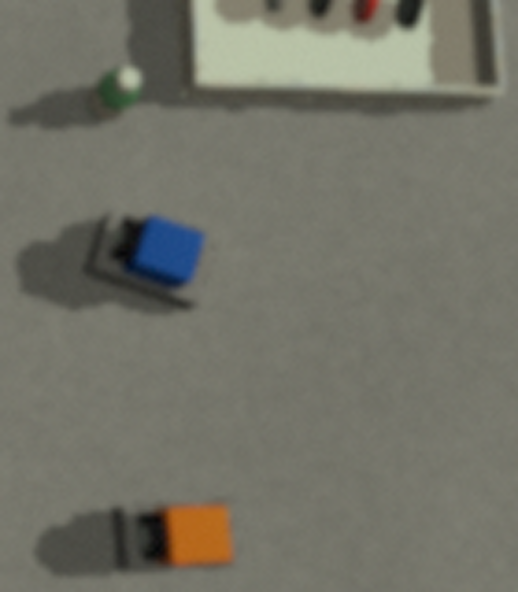

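View pics/c3.png

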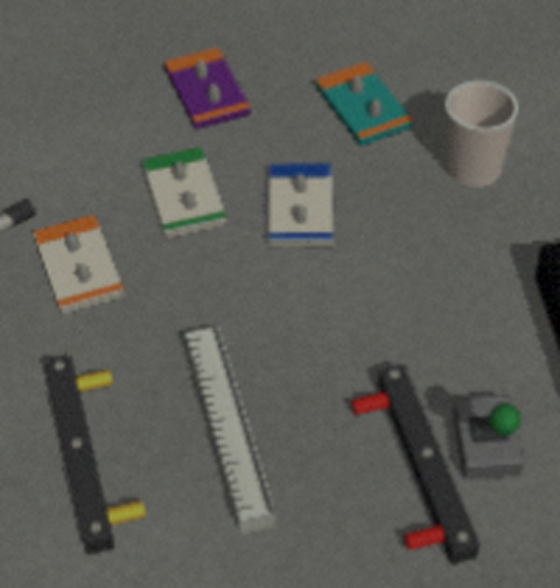

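View pics/c4.png

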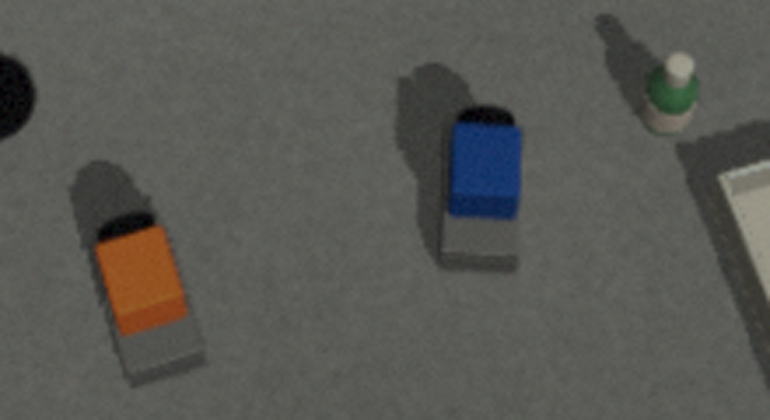

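```bash
cat > m1.py <<'E'
from h import *
def T(n,c,z,off,k): return at(n,(off[0]+c[0]/k-0.0,off[1]+c[1]/k),z)
t1=lambda c,z:T('top',c,z,(120,140),3); t2=lambda c,z:T('top',c,z,(370,150),3.7)
s3=lambda c,z:T('side',c,z,(170,90),2.8); s4=lambda c,z:T('side',c,z,(180,300),3.5)
print('red top',t1((543,187),.012),t1((691,187),.012)); print('red side',s3((356,406),.012),s3((409,540),.012))
print('yel top',t1((446,395),.012),t1((599,397),.012)); print('yel side',s3((109,380),.012),s3((142,513),.012))
print('bar top',[t1(c,.024)[:2] for c in((423,287),(642,292),(641,319),(422,314))]);print('bar side',[s3(c,.024)[:2] for c in((184,331),(211,328),(271,515),(242,527))])
print('knob',t1((657,68),.092),s3((506,419),.092))
print('lever base top',t1((608,85),.022))
for nm,a,b in (('orange',(265,398),(308,396)),('green',(205,269),(243,269)),('blue',(262,156),(298,166))):
    print(nm,t1(a,.030),t1(b,.030))
print('plates top corners z=.012')
for nm,cs in (('orange',((231,367),(342,360),(344,428),(233,434))),('green',((171,238),(278,236),(277,303),(170,304))),('blue',((239,120),(340,146),(322,206),(223,181)))):
    P=np.array([t1(c,.012) for c in cs]);print(nm,P.mean(0)[:2],[np.linalg.norm(P[i]-P[(i+1)%4])for i in range(4)],np.degrees(np.arctan2(*(P[0]+P[3]-P[1]-P[2])[[1,0]])))
for nm,cs in (('orange',((36,232),(94,217),(122,292),(63,307))),('green',((143,158),(202,149),(225,213),(166,231))),('blue',((270,165),(330,165),(333,241),(269,240)))):
    P=np.array([s3(c,.012) for c in cs]);print('side',nm,P.mean(0)[:2],[np.linalg.norm(P[i]-P[(i+1)%4])for i in range(4)],np.degrees(np.arctan2(*(P[0]+P[1]-P[2]-P[3])[[1,0]])))
print('eyes block tops z=.07')
for nm,cs in (('orange',((166,506),(229,505),(233,563),(168,566))),('blue',((152,217),(204,233),(191,285),(138,270)))):
    P=np.array([t2(c,.07) for c in cs]);print(nm,P.mean(0)[:2],[np.linalg.norm(P[i]-P[(i+1)%4])for i in range(4)],np.degrees(np.arctan2(*(P[0]+P[3]-P[1]-P[2])[[1,0]])))
for nm,cs in (('orange',((98,240),(164,227),(187,291),(121,307))),('blue',((454,124),(520,125),(518,190),(450,189)))):
    P=np.array([s4(c,.07) for c in cs]);print('side',nm,P.mean(0)[:2],[np.linalg.norm(P[i]-P[(i+1)%4])for i in range(4)],np.degrees(np.arctan2(*(P[0]+P[1]-P[2]-P[3])[[1,0]])))
print('bottle',t2((127,78),.07),s4((680,65),.07))
E
python3 m1.py
```

```text
red top [0.6055 0.0214 0.012 ] [ 0.6234 -0.1176  0.012 ]
red side [0.6085 0.0256 0.012 ] [ 0.6265 -0.1126  0.012 ]
yel top [0.4006 0.0866 0.012 ] [ 0.4165 -0.0525  0.012 ]
yel side [0.3997 0.0878 0.012 ] [ 0.4152 -0.0525  0.012 ]
bar top [array([0.495 , 0.1203]), array([ 0.516 , -0.0803]), array([ 0.4911, -0.082 ]), array([0.4701, 0.1178])]
bar side [array([0.4707, 0.1222]), array([0.4949, 0.1217]), array([ 0.5187, -0.0784]), array([ 0.494 , -0.0858])]
knob [ 0.7095 -0.0655  0.092 ] [ 0.7112 -0.062   0.092 ]
lever base top [ 0.7101 -0.0282  0.022 ]
orange [0.376  0.2475 0.03  ] [0.3827 0.2094 0.03  ]
green [0.485  0.3209 0.03  ] [0.4895 0.2862 0.03  ]
blue [0.5973 0.286  0.03  ] [0.5921 0.2511 0.03  ]
plates top corners z=.012
orange [0.3801 0.2301] [np.float64(0.10209565927130275), np.float64(0.061840156872099254), np.float64(0.10105697326989697), np.float64(0.060893446597887244)] 100.7160893931421
green [0.4886 0.3071] [np.float64(0.10036471516052992), np.float64(0.06317436855213504), np.float64(0.09935911894701473), np.float64(0.06226119017399356)] 98.18545351638006
blue [0.5968 0
[... 785 characters left out ...]
040138135607737484), np.float64(0.046096407916897876), np.float64(0.04146777098369166)] 98.78554018063458
blue [ 0.5895 -0.29  ] [np.float64(0.03933551689442036), np.float64(0.04027873995995932), np.float64(0.03959538109909505), np.float64(0.04126427613203471)] 80.41892362212945
side orange [ 0.393  -0.3201] [np.float64(0.03726237116219238), np.float64(0.03976388633882236), np.float64(0.03685161269743483), np.float64(0.041374955088621504)] 102.2243265788869
side blue [ 0.5926 -0.2862] [np.float64(0.03799616239492362), np.float64(0.04010006709820581), np.float64(0.03833776010800631), np.float64(0.040122772002832506)] 75.83645147817595
bottle [ 0.7162 -0.249   0.07  ] [ 0.7176 -0.2489  0.07  ]
```

```bash
python3 -c "
from h import *
st();togo((0.494,0.019,0.2),np.radians(6))"
```

```text
t 0.10 p [ 0.2842 -0.584   0.2473] yaw -64.06 z [-0.0005  0.0016 -1.    ] F [ 0.571   0.0868 -0.246 ] gap 0.0851 q [-1.2921  0.2457  1.5589  0.      1.3387 -0.1741]
  turn [-0.0013 -0.0013 -1.2227] shift [ 11.3109 -11.2604   1.2053] q6 now -0.17
  turn [-0.0014  0.0014  1.9189] shift [ 11.3109 -11.2604   1.2053] q6 now -0.17
```

```bash
python3 -m pendant '[0,0,-1.22,11.3,-11.25,1.2,1, 0,0,-1.22,11.3,-11.25,1.2,1, 0,0,-1.22,11.3,-11.25,1.2,1, 0,0,-1.22,11.3,-11.25,1.2,1, 0,0,-1.22,11.3,-11.25,1.2,1, 0,0,-1.22,11.3,-11.25,1.2,1, 0,0,-1.22,11.3,-11.25,1.2,1, 0,0,-1.22,11.3,-11.25,1.2,1, 0,0,-1.22,11.3,-11.25,1.2,1, 0,0,-1.22,11.3,-11.25,1.2,1]' 40
python3 -c "
from h import *
st();togo((0.494,0.019,0.13),np.radians(6))
snap('top','t1');snap('side','s1')"
```

```text
clock: 1.1
ee_pos: [0.448, -0.1115, 0.2104]
ee_rot: [-2.104, -2.331, -0.002]
ft_force: [0.9, 0.7, -0.3]
finger_gap: 0.0856
t 1.10 p [ 0.448  -0.1115  0.2104] yaw 5.84 z [-0.0003  0.0016 -1.    ] F [ 0.9367  0.6511 -0.2654] gap 0.0856 q [-0.4909 -0.1731  2.0593  0.0014  1.2565 -0.5933]
  turn [-0.0002 -0.0017 -0.0027] shift [3.1239 1.4768 2.0161] q6 now -0.59
  turn [-0.0026  0.0003  3.1389] shift [3.1239 1.4768 2.0161] q6 now -0.59
```

View pics/t1.png

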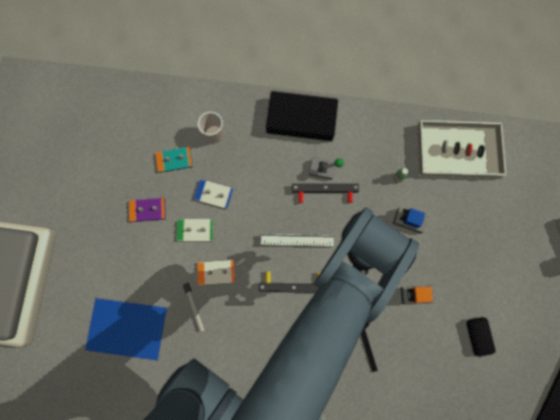

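View pics/s1.png

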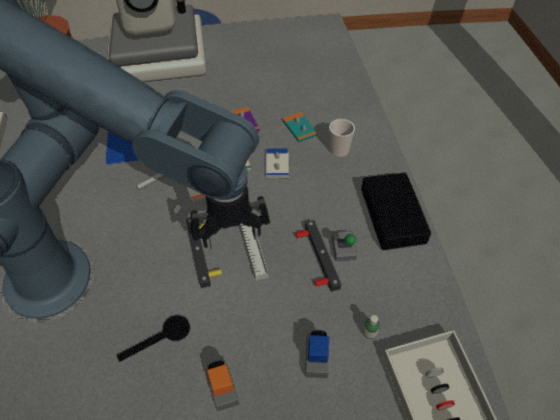

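```bash
python3 -m pendant '[0,0,0,3.12,1.48,2,1, 0,0,0,3.12,1.48,2,1, 0,0,0,3.12,1.48,2,1, 0,0,0,3.12,1.48,2,1, 0,0,0,3.12,1.48,3,1, 0,0,0,3.12,1.48,4,1, 0,0,0,3.12,1.48,4.7,1, 0,0,0,3.12,1.48,4.7,1, 0,0,0,3.12,1.48,4.7,1]'
python3 -c "
from h import *
st()
snap('top','t2',(220,170,400,330),4);snap('side','s2',(170,150,370,300),4)"
```

```text
clock: 2.1
ee_pos: [0.4934, 0.0222, 0.0226]
ee_rot: [-2.094, -2.336, -0.002]
ft_force: [-0.1, 0.2, 0.3]
finger_gap: 0.085
t 2.10 p [0.4934 0.0222 0.0226] yaw 6.25 z [-0.0019  0.0037 -1.    ] F [-0.1213  0.2362  0.2881] gap 0.0850 q [-0.1866  0.228   2.0571  0.0043  0.859  -0.2985]
```

View pics/s2.png

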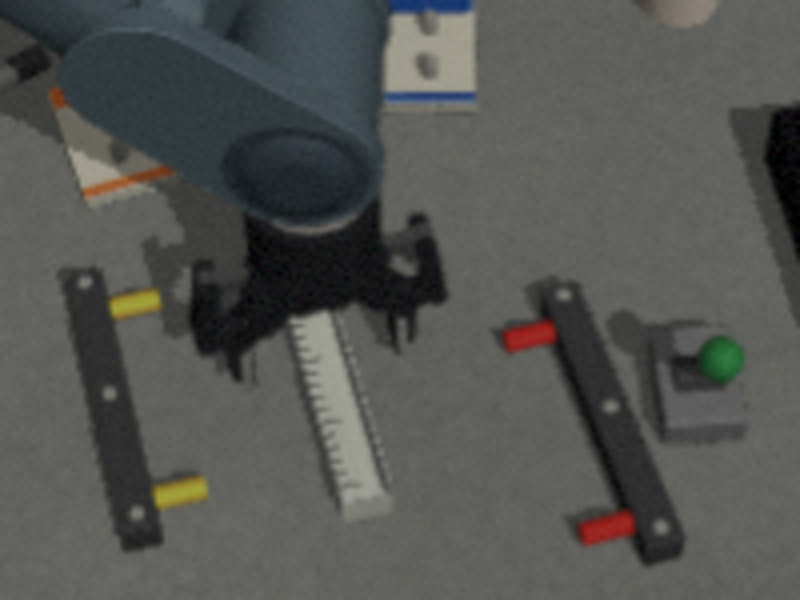

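Fingers straddle the straightedge midway with the tips just above the table. I'll close gently.

```bash
python3 -m pendant '[0,0,0,0,0,0,0.3, 0,0,0,0,0,0,0.3, 0,0,0,0,0,0,0.2, 0,0,0,0,0,0,0.2, 0,0,0,0,0,0,0.2, 0,0,0,0,0,0,0.2]' 30
python3 -c "
from h import *
st()
# targets
n=np.array([.9917,.1288]);print(n)
togo((0.593,-0.046,0.0226),np.radians(7.4))"
```

```text
clock: 2.8
ee_pos: [0.4954, 0.0221, 0.0248]
ee_rot: [2.097, 2.339, 0.006]
ft_force: [-1.5, 0.2, 5.6]
finger_gap: 0.0291
t 2.80 p [0.4954 0.0221 0.0248] yaw 6.27 z [ 0.0029  0.0029 -1.    ] F [-1.4768  0.1785  5.576 ] gap 0.0291 q [-0.1861  0.2251  2.055   0.0045  0.8592 -0.2984]
[0.9917 0.1288]
  turn [ 0.0032 -0.0025 -0.0198] shift [-1.9597  2.2398  0.0577] q6 now -0.30
  turn [-0.004  -0.005   3.1218] shift [-1.9597  2.2398  0.0577] q6 now -0.30
```

```bash
python3 -m pendant '[0,0,0,-0.4,0.45,0,0.2, 0,0,-0.01,-0.8,0.9,0,0.2, 0,0,-0.02,-1.2,1.35,0,0.2, 0,0,-0.02,-1.6,1.8,0,0.2, 0,0,-0.02,-1.9,2.15,0,0.2, 0,0,-0.02,-1.9,2.2,0,0.2, 0,0,-0.02,-1.9,2.2,0,0.2]'
python3 -c "
from h import *
st();togo((0.601,-0.045,0.0248),np.radians(7.4))
snap('top','t3',(220,140,400,300),4);snap('side','s3',(270,190,370,300),5)"
```

```text
clock: 3.5
ee_pos: [0.5911, -0.0438, 0.0245]
ee_rot: [2.073, 2.36, 0.006]
ft_force: [1.9, -1.1, -1.2]
finger_gap: 0.0294
t 3.50 p [ 0.5911 -0.0438  0.0245] yaw 7.42 z [ 0.0028  0.0026 -1.    ] F [ 1.8982 -1.1182 -1.1842] gap 0.0294 q [-0.2665  0.4119  1.8078  0.0041  0.9198 -0.3984]
  turn [ 0.0032 -0.0022  0.0003] shift [-0.0616  0.2427 -0.0065] q6 now -0.40
  turn [ 0.0034  0.005  -3.1413] shift [-0.0616  0.2427 -0.0065] q6 now -0.40
```

View pics/s3.png

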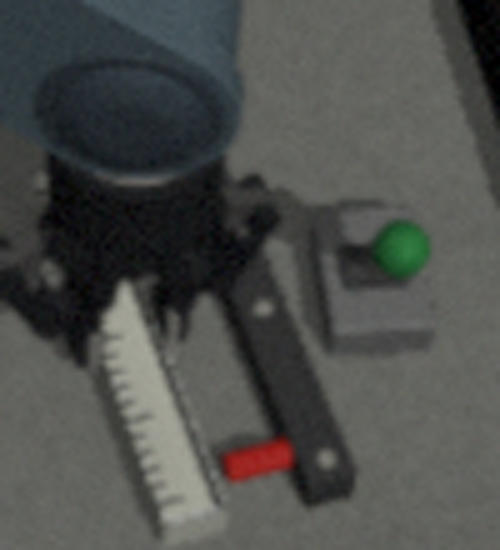

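View pics/t3.png

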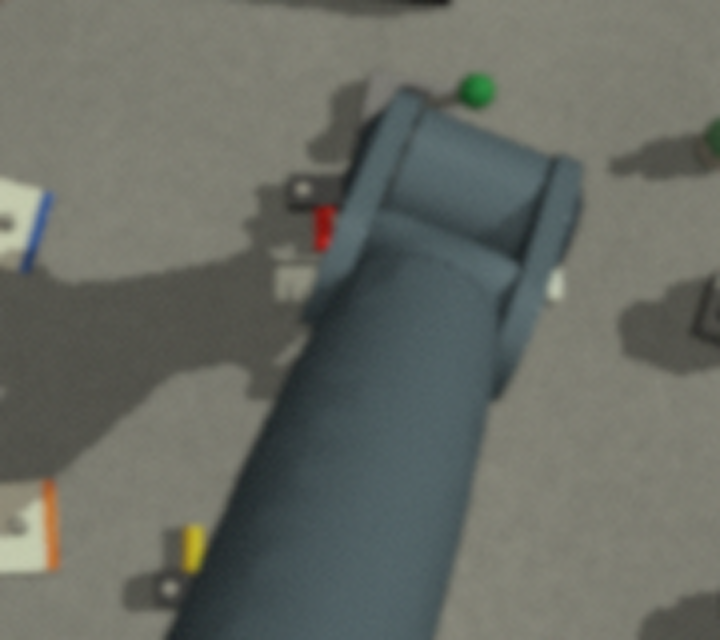

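```bash
python3 -m pendant '[0,0,0,0,0.08,0,0.2, 0,0,0,0,0.16,0,0.2, 0,0,0,0,0.16,0,0.2]'; python3 -c "
from h import *
st()"
python3 -m pendant '[0,0,0,0,0.06,0,0.2, 0,0,0,0,0.1,0,0.2, 0,0,0,0,0.1,0,0.2]'; python3 -c "
from h import *
st()"
```

```text
clock: 3.9
ee_pos: [0.5966, -0.0419, 0.0245]
ee_rot: [-2.072, -2.36, -0.006]
ft_force: [-1.1, 0.6, 0.9]
finger_gap: 0.0291
t 3.90 p [ 0.5966 -0.0419  0.0245] yaw 7.45 z [ 0.0019  0.0035 -1.    ] F [-1.1465  0.6229  0.9252] gap 0.0291 q [-0.2611  0.4224  1.793   0.0049  0.9253 -0.3941]
clock: 4.2
ee_pos: [0.5985, -0.0414, 0.0244]
ee_rot: [-2.068, -2.357, 0.0]
ft_force: [-11.7, -1.6, 10.7]
finger_gap: 0.0295
t 4.20 p [ 0.5985 -0.0414  0.0244] yaw 7.47 z [-0.0048  0.0038 -1.    ] F [-11.7472  -1.5908  10.662 ] gap 0.0295 q [-0.2588  0.4289  1.7839  0.0031  0.9343 -0.391 ]
```

```bash
python3 -m pendant '[0,0,0,0,0,-0.05,0.45, 0,0,0,0,0,-0.05,0.45, 0,0,0,0,0,-0.05,0.45, 0,0,0,0,0,-0.05,0.45]'; python3 -c "
from h import *
st()"
python3 -m pendant '[0,0,0,0,0.06,0,0.45, 0,0,0,0,0.1,0,0.45, 0,0,0,0,0.1,0,0.45]'; python3 -c "
from h import *
st();snap('side','s4',(270,190,370,300),5)"
```

```text
clock: 4.6
ee_pos: [0.5989, -0.0413, 0.0265]
ee_rot: [-2.068, -2.357, -0.0]
ft_force: [0.2, -0.0, 0.1]
finger_gap: 0.0385
t 4.60 p [ 0.5989 -0.0413  0.0265] yaw 7.47 z [-0.004   0.0038 -1.    ] F [ 0.2096 -0.0208  0.1116] gap 0.0385 q [-0.2586  0.4257  1.7836  0.0033  0.9371 -0.3909]
clock: 4.9
ee_pos: [0.6026, -0.0408, 0.0263]
ee_rot: [-2.068, -2.357, 0.001]
ft_force: [-3.0, -0.5, 2.0]
finger_gap: 0.0386
t 4.90 p [ 0.6026 -0.0408  0.0263] yaw 7.48 z [-0.0052  0.0038 -1.    ] F [-2.9997 -0.529   1.9751] gap 0.0386 q [-0.256   0.4334  1.7731  0.003   0.9411 -0.3883]
```

View pics/s4.png

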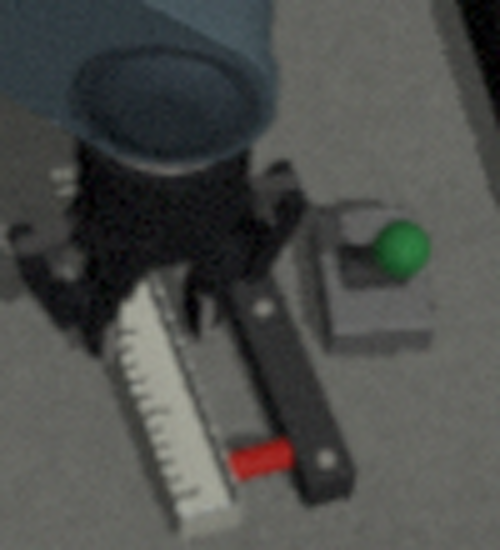

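```bash
python3 -m pendant '[0,0,0,0,0.06,0,0.45, 0,0,0,0,0.1,0,0.45, 0,0,0,0,0.1,0,0.45]'; python3 -m pendant '[0,0,0,0,-0.04,0,0.45, 0,0,0,0,-0.1,0,0.45, 0,0,0,0,-0.1,0,0.45,0,0,0,0,-0.1,-1,1, 0,0,0,0,-0.1,-2,1,0,0,0,0,-0.1,-3,1,0,0,0,0,-0.1,-4,1,0,0,0,0,-0.1,-4.5,1,0,0,0,0,-0.1,-4.5,1]';python3 -c "
from h import *
st();togo((0.391,-0.3214,0.2),np.radians(10.5))
snap('side','s5',(270,190,370,300),5)"
```

```text
clock: 5.25
ee_pos: [0.6029, -0.0406, 0.0257]
ee_rot: [-2.061, -2.352, 0.012]
ft_force: [-15.4, -3.2, 12.1]
finger_gap: 0.0384
clock: 6.15
ee_pos: [0.6044, -0.0422, 0.2104]
ee_rot: [-2.066, -2.358, 0.006]
ft_force: [0.2, -0.3, 0.6]
finger_gap: 0.0855
t 6.15 p [ 0.6044 -0.0422  0.2104] yaw 7.56 z [-0.0072  0.0016 -1.    ] F [ 0.2172 -0.3031  0.5857] gap 0.0855 q [-0.2565  0.1834  1.7015 -0.0003  1.2641 -0.3884]
  turn [-0.0069 -0.0028 -0.0513] shift [-6.2186 -6.2052  0.2865] q6 now -0.39
  turn [-0.0043  0.0106  3.0902] shift [-6.2186 -6.2052  0.2865] q6 now -0.39
```

View pics/s5.png

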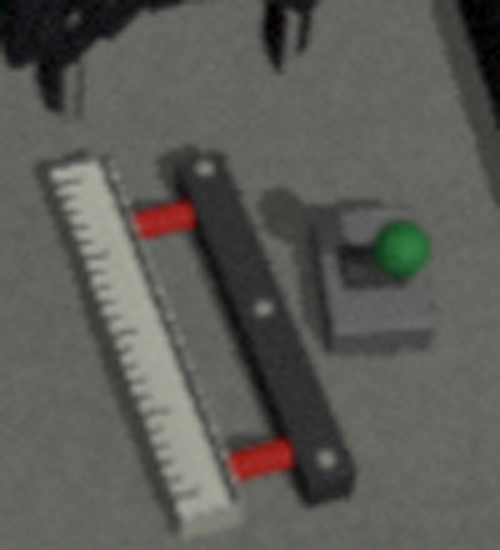

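```bash
python3 -m pendant '[0,0,-0.04,-6.2,-6.2,0.5,1, 0,0,-0.04,-6.2,-6.2,0.5,1, 0,0,-0.04,-6.2,-6.2,0.5,1, 0,0,-0.04,-6.2,-6.2,0.5,1, 0,0,-0.04,-6.2,-6.2,0.5,1, 0,0,-0.04,-6.2,-6.2,0.5,1, 0,0,-0.04,-6.2,-6.2,0.5,1, 0,0,-0.04,-6.2,-6.2,0.5,1, 0,0,-0.04,-6.2,-6.2,0.5,1, 0,0,-0.04,-6.2,-6.2,0.5,1]'
python3 -c "
from h import *
st();togo((0.391,-0.3214,0.056),np.radians(10))
snap('side','s6',(150,250,350,420),4);snap('top','t6')"
```

```text
clock: 7.2
ee_pos: [0.3895, -0.3191, 0.1878]
ee_rot: [-2.013, -2.395, 0.007]
ft_force: [-0.1, 1.1, 0.0]
finger_gap: 0.086
t 7.20 p [ 0.3895 -0.3191  0.1878] yaw 9.90 z [-0.0133  0.0049 -0.9999] F [-0.0705  1.118   0.0233] gap 0.0860 q [-0.9083 -0.0285  1.9707 -0.0079  1.2114 -1.0782]
  turn [-0.0122 -0.0071 -0.0018] shift [-0.0863  0.0677  3.2945] q6 now -1.08
  turn [-0.0112  0.0192  3.1397] shift [-0.0863  0.0677  3.2945] q6 now -1.08
```

View pics/s6.png

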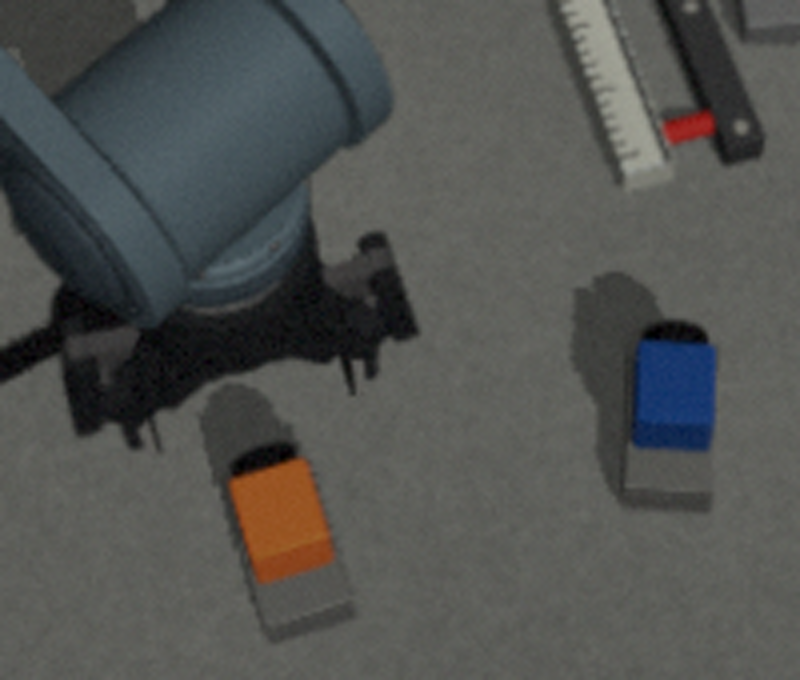

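View pics/t6.png

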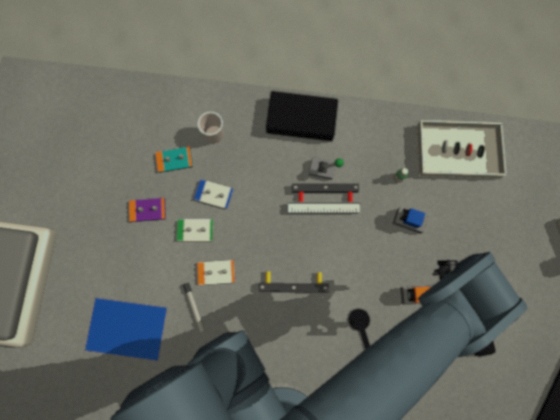

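```bash
python3 -m pendant '[-0.01,-0.01,0,-0.08,0.07,1,1, -0.01,-0.01,0,-0.08,0.07,2,1, -0.01,-0.01,0,-0.08,0.07,2.8,1, -0.01,-0.01,0,-0.08,0.07,3.28,1, -0.01,-0.01,0,-0.08,0.07,3.28,1,-0.01,-0.01,0,-0.08,0.07,3.28,1]'
python3 -m pendant '[0,0,0,0,0,0,0.3, 0,0,0,0,0,0,0.3, 0,0,0,0,0,0,0.3, 0,0,0,0,0,0,0.3, 0,0,0,0,0,0,0.3, 0,0,0,0,0,0,0.3]' 60
python3 -c "
from h import *
st();snap('side','s7',(150,250,350,420),4)"
```

```text
clock: 7.9
ee_pos: [0.3924, -0.3207, 0.0576]
ee_rot: [2.017, 2.406, -0.006]
ft_force: [0.6, -0.7, -0.3]
finger_gap: 0.0856
clock: 8.5
ee_pos: [0.3931, -0.3214, 0.0588]
ee_rot: [2.015, 2.405, -0.007]
ft_force: [-0.5, 1.7, 6.5]
finger_gap: 0.0392
t 8.50 p [ 0.3931 -0.3214  0.0588] yaw 10.07 z [ 0.0004 -0.006  -1.    ] F [-0.5212  1.6589  6.4547] gap 0.0392 q [-0.9075  0.1803  2.025  -0.0042  0.9314 -1.0807]
```

View pics/s7.png

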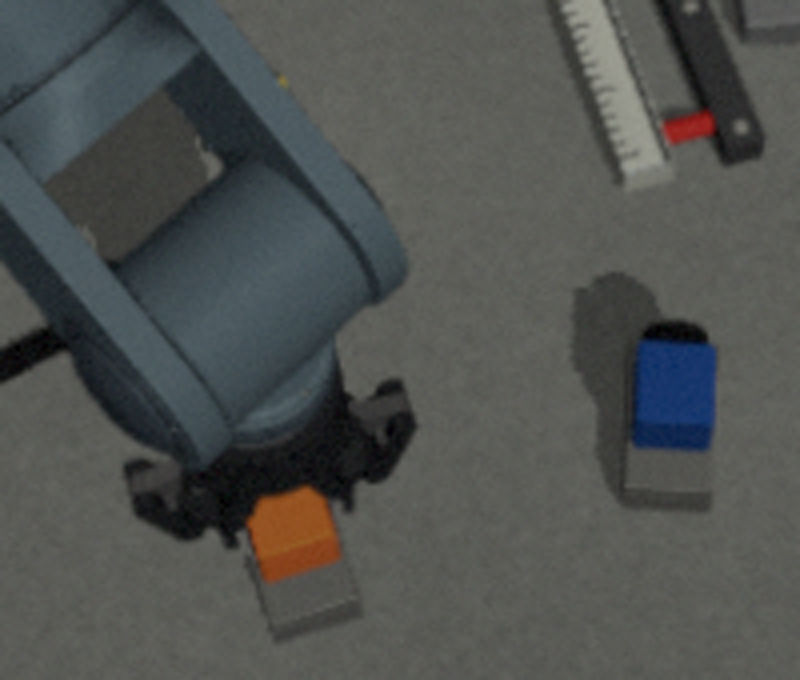

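```bash
python3 -m pendant '[0,0,0,0,0,-0.5,0.3, 0,0,0,0,0,-1.5,0.3, 0,0,0,0,0,-2.5,0.3, 0,0,0,0,0,-3,0.3, 0,0,0,0,0,-3,0.3]'
python3 -c "
from h import *
st();togo((0.40,0,0.18),np.radians(10.7));togo((0.3814,0.2305,0.18),np.radians(10.7))
snap('side','s8',(150,200,350,370),4)"
```

```text
clock: 9.05
ee_pos: [0.3942, -0.3223, 0.1821]
ee_rot: [2.011, 2.399, -0.009]
ft_force: [0.2, -0.9, -2.1]
finger_gap: 0.039
t 9.05 p [ 0.3942 -0.3223  0.1821] yaw 10.06 z [ 0.0047 -0.0114 -0.9999] F [ 0.1584 -0.8535 -2.074 ] gap 0.0390 q [-0.9067 -0.0213  1.9749 -0.0036  1.1761 -1.081 ]
  turn [ 0.0025  0.012  -0.0111] shift [ 7.9079  1.5499 -0.038 ] q6 now -1.08
  turn [ 0.0188 -0.004   3.1304] shift [ 7.9079  1.5499 -0.038 ] q6 now -1.08
  turn [ 0.0025  0.012  -0.0111] shift [13.6626  2.099  -0.1058] q6 now -1.08
  turn [ 0.0188 -0.004   3.1304] shift [13.6626  2.099  -0.1058] q6 now -1.08
```

View pics/s8.png

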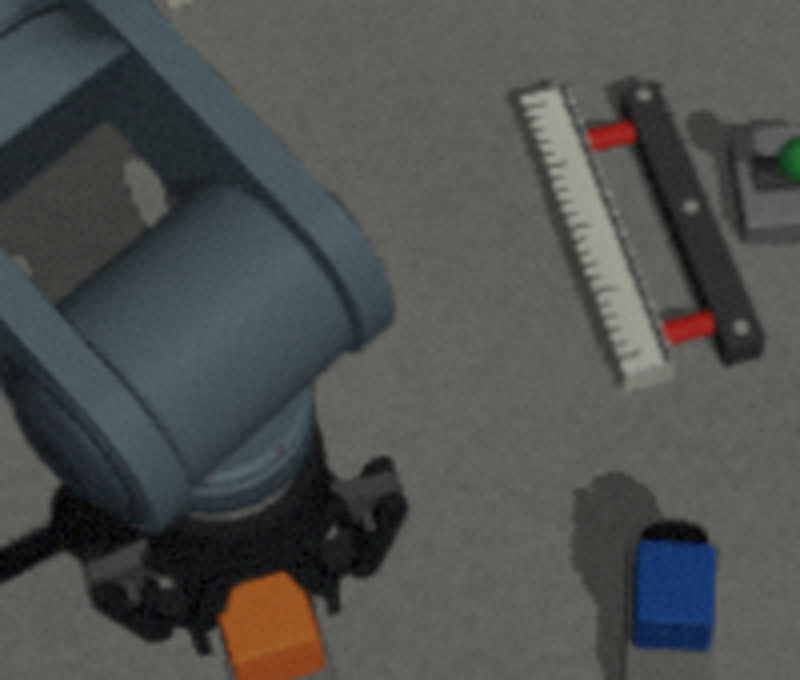

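Held and lifted; now I'll carry it past x≈0.40 toward the orange dock.

```bash
python3 -m pendant '[0,0.01,0,1.2,0.3,0,0.3, 0,0.01,0,2.2,0.5,0,0.3, 0,0.01,-0.01,3.2,0.7,0,0.3, 0,0.01,-0.01,4.2,0.9,0,0.3, 0,0.01,-0.01,5.2,1.1,0,0.3, 0,0.01,-0.01,6.2,1.3,0,0.3, 0,0.01,-0.01,7.2,1.45,0,0.3, 0,0.01,-0.01,7.9,1.55,0,0.3,0,0.01,-0.01,7.9,1.55,0,0.3]'
python3 -c "
from h import *
st();togo((0.3814,0.2305,0.16),np.radians(10.7))"
```

```text
clock: 10.0
ee_pos: [0.3969, 0.0039, 0.1741]
ee_rot: [-1.996, -2.417, 0.0]
ft_force: [0.5, -1.3, -2.3]
finger_gap: 0.039
t 10.00 p [0.3969 0.0039 0.1741] yaw 10.89 z [-0.0052  0.0043 -1.    ] F [ 0.4615 -1.2928 -2.3009] gap 0.0390 q [-0.2794 -0.3077  2.2384  0.0028  1.2171 -0.4705]
  turn [-0.0043 -0.0052  0.0034] shift [5.6337 0.6912 0.3792] q6 now -0.47
  turn [ 0.0081 -0.0068 -3.1382] shift [5.6337 0.6912 0.3792] q6 now -0.47
```

```bash
python3 -m pendant '[0,-0.01,0,1,0.1,0.2,0.3, 0,-0.01,0,2,0.3,0.3,0.3, 0,-0.01,0,3,0.4,0.3,0.3, 0,-0.01,0,4,0.5,0.3,0.3, 0,-0.01,0,5,0.6,0.5,0.3, 0,-0.01,0,5.6,0.7,1,0.3, 0,-0.01,0,5.63,0.69,1.6,0.3,0,-0.01,0,5.63,0.69,1.6,0.3]'
python3 -c "
from h import *
st();togo((0.3814,0.2305,0.105),np.radians(10.7))
snap('side','s9',(140,120,280,240),5);snap('top','t9',(150,210,290,320),5)"
```

```text
clock: 10.8
ee_pos: [0.3773, 0.2295, 0.1063]
ee_rot: [-1.996, -2.419, 0.025]
ft_force: [-1.2, -0.9, -2.0]
finger_gap: 0.039
t 10.80 p [0.3773 0.2295 0.1063] yaw 10.95 z [-0.0138 -0.0089 -0.9999] F [-1.2013 -0.8818 -2.0497] gap 0.0390 q [ 0.2913 -0.0543  2.1651 -0.0053  1.0465  0.1028]
  turn [-0.0152  0.0062  0.0044] shift [0.0047 0.1057 0.0304] q6 now 0.10
  turn [-0.0097 -0.0238 -3.137 ] shift [0.0047 0.1057 0.0304] q6 now 0.10
```

View pics/s9.png

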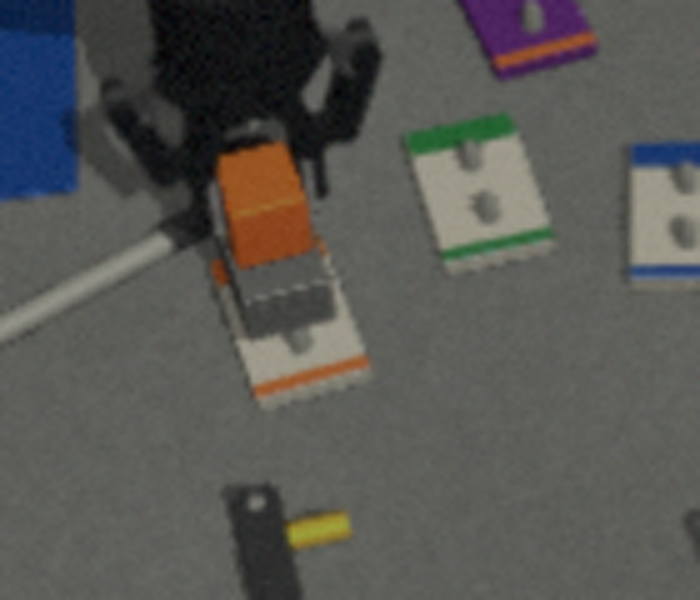

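View pics/t9.png

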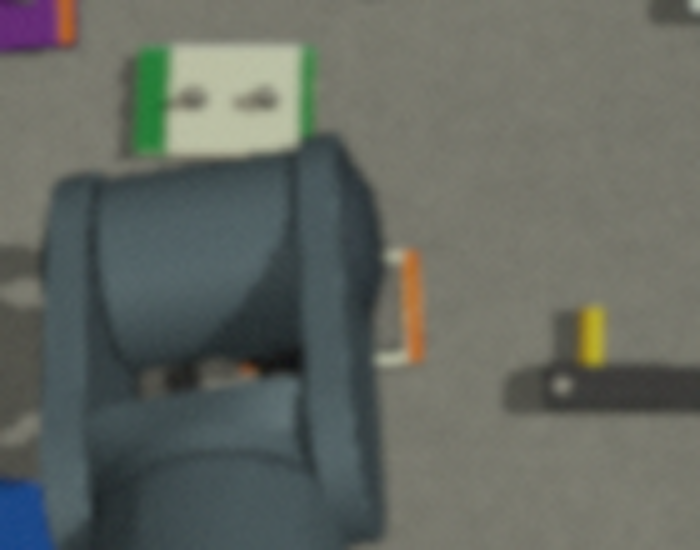

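```bash
python3 -c "
from h import *
S=lambda c,z:at('side',(140+c[0]/5,120+c[1]/5),z)
x=np.array([np.cos(np.radians(100.95)),np.sin(np.radians(100.95)),0])
for a,b,z in (((247,336),(334,314),.0475),((239,299),(331,275),.0775)):
  A,B=S(a,z),S(b,z);m=(A+B)/2;print(A[:2],B[:2],np.linalg.norm(A-B),np.degrees(np.arctan2(*(B-A)[[1,0]])),'centre',(m+.042*x)[:2])
# tip of blockrear bottom edge z=.0475+.03, and block top rear edge z=.0475+.07
A,B=S((233,212),.1175),S((301,194),.1175);print(A,B,np.linalg.norm(A-B),(A+B)/2+.022*x)
A,B=S((218,162),.1175),S((281,143),.1175);print(A,B,np.linalg.norm(A-B),(A+B)/2-.022*x)
# dock rear edge + peg
A,B=S((257,392),.012),S((369,364),.012);print('dock rear',A,B,np.linalg.norm(A-B),(A+B)/2+.05*x)
"
```

```text
[0.362  0.1895] [0.4067 0.197 ] 0.04535417611452685 9.543346607756718 centre [0.3764 0.2345]
[0.3617 0.1879] [0.4082 0.1964] 0.04724744315804601 10.301552705731309 centre [0.377  0.2334]
[0.3651 0.2091 0.1175] [0.399  0.2157 0.1175] 0.034519424210120414 [0.3778 0.234  0.1175]
[0.3594 0.2447 0.1175] [0.3914 0.2527 0.1175] 0.032999461872845 [0.3796 0.2271 0.1175]
dock rear [0.3622 0.182  0.012 ] [0.4208 0.1914 0.012 ] 0.05937542359082636 [0.382  0.2358 0.012 ]
```

```bash
python3 -m pendant '[-0.015,0.006,0,-0.02,0.11,0.1,0.3, -0.015,0.006,0,-0.02,0.11,0.2,0.3, -0.015,0.006,0,-0.02,0.11,0.27,0.3, -0.015,0.006,0,-0.02,0.11,0.27,0.3]'
python3 -c "
from h import *
st();snap('side','s10',(170,140,270,220),7)"
```

```text
clock: 11.3
ee_pos: [0.3847, 0.2294, 0.099]
ee_rot: [2.0, 2.418, 0.009]
ft_force: [0.5, 0.4, -2.7]
finger_gap: 0.0391
t 11.30 p [0.3847 0.2294 0.099 ] yaw 10.82 z [ 0.0067  0.0019 -1.    ] F [ 0.5359  0.4497 -2.6592] gap 0.0391 q [ 0.2836 -0.0383  2.166  -0.0001  1.0069  0.0948]
```

View pics/s10.png

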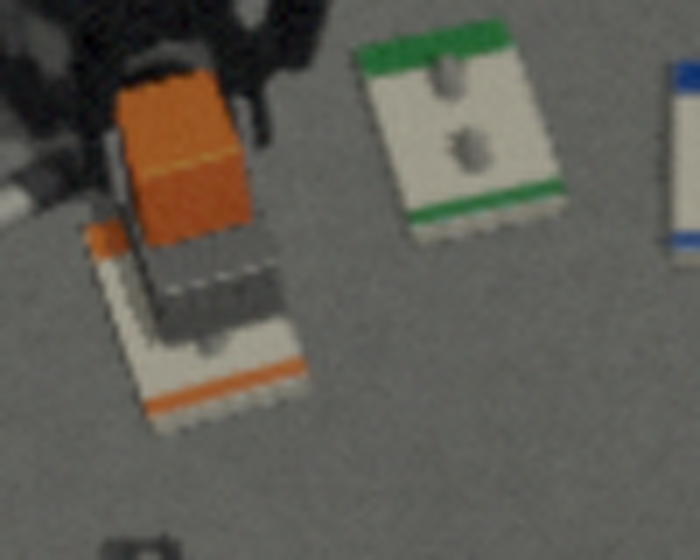

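```bash
python3 -c "
from h import *
S=lambda c,z:at('side',(170+c[0]/7,140+c[1]/7),z)
x=np.array([np.cos(np.radians(100.9)),np.sin(np.radians(100.9)),0])
A,B=S((165,341),.040),S((287,311),.040);print(A,B,np.linalg.norm(A-B),(A+B)/2+.042*x)
A,B=S((150,416),.012),S((305,371),.012);print('dock rear',A,B,np.linalg.norm(A-B),(A+B)/2+.05*x)
print('peg tip rear',S((210,340),.03))
togo((0.382,0.2290,0.09),np.radians(10.8))
"
```

```text
[0.3716 0.1893 0.04  ] [0.4167 0.1964 0.04  ] 0.04557374616116617 [0.3862 0.2341 0.04  ]
dock rear [0.362  0.1786 0.012 ] [0.4202 0.1908 0.012 ] 0.05939337791781638 [0.3817 0.2338 0.012 ]
peg tip rear [0.3874 0.1959 0.03  ]
  turn [ 0.0072 -0.0007  0.0006] shift [-0.0002 -0.0707  0.2268] q6 now 0.09
  turn [ 0.0011  0.0113 -3.141 ] shift [-0.0002 -0.0707  0.2268] q6 now 0.09
```

```bash
python3 -m pendant '[0.007,0,0,0,-0.09,0.05,0.3, 0.007,0,0,0,-0.09,0.15,0.3, 0.007,0,0,0,-0.09,0.25,0.3, 0.007,0,0,0,-0.09,0.35,0.3, 0.007,0,0,0,-0.09,0.43,0.3,0.007,0,0,0,-0.09,0.43,0.3]'
python3 -c "
from h import *
st();snap('side','s11',(170,140,270,220),7);togo((0.382,0.2290,0.0705),np.radians(10.8))"
```

```text
clock: 11.95
ee_pos: [0.3809, 0.2287, 0.0812]
ee_rot: [-2.001, -2.42, 0.001]
ft_force: [-0.3, -0.2, -1.0]
finger_gap: 0.0393
t 11.95 p [0.3809 0.2287 0.0812] yaw 10.83 z [-0.0011  0.0003 -1.    ] F [-0.3283 -0.2211 -1.0074] gap 0.0393 q [ 0.2842 -0.0069  2.1756  0.0008  0.974   0.0947]
  turn [-0.0005 -0.0005  0.0006] shift [0.0007 0.0229 0.2759] q6 now 0.09
  turn [ 0.0009 -0.0008 -3.141 ] shift [0.0007 0.0229 0.2759] q6 now 0.09
```

View pics/s11.png

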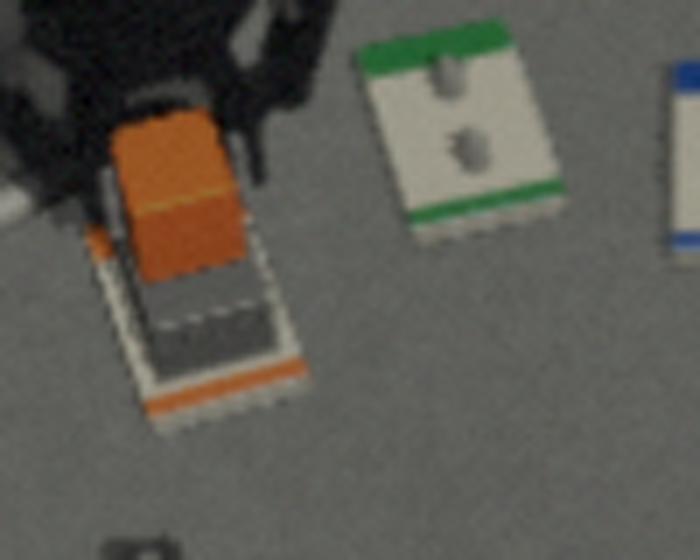

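The pegs went into the sockets without resistance. I'll press the eye home.

```bash
python3 -m pendant '[0,0,0,0,0,0.1,0.3, 0,0,0,0,0,0.2,0.3, 0,0,0,0,0,0.3,0.3, 0,0,0,0,0,0.35,0.3, 0,0,0,0,0,0.35,0.3]'
python3 -c "
from h import *
st()"
```

```text
clock: 12.5
ee_pos: [0.3814, 0.2292, 0.0708]
ee_rot: [-1.999, -2.42, 0.005]
ft_force: [-16.4, -3.8, 34.0]
finger_gap: 0.0388
t 12.50 p [0.3814 0.2292 0.0708] yaw 10.87 z [-0.0042 -0.0009 -1.    ] F [-16.3688  -3.8035  33.9606] gap 0.0388 q [0.285  0.0185 2.1743 0.0004 0.953  0.0951]
```

```bash
python3 -m pendant '[0,0,0,0,0,-0.05,0.3, 0,0,0,0,0,-0.05,0.8, 0,0,0,0,0,-0.05,1, 0,0,0,0,0,-0.05,1, 0,0,0,0,0,-0.05,1,0,0,0,0,0,-1,1,0,0,0,0,0,-2,1,0,0,0,0,0,-3,1,0,0,0,0,0,-4,1,0,0,0,0,0,-4,1]'
python3 -c "
from h import *
st();snap('side','s12');togo((0.46,0.05,0.23),np.radians(10));togo((0.591,-0.288,0.2),np.radians(-12));"
```

```text
clock: 13.5
ee_pos: [0.3853, 0.2303, 0.237]
ee_rot: [1.998, 2.419, 0.01]
ft_force: [0.0, 0.4, -0.2]
finger_gap: 0.0854
t 13.50 p [0.3853 0.2303 0.237 ] yaw 10.87 z [ 0.0072  0.0025 -1.    ] F [ 0.0205  0.3554 -0.2322] gap 0.0854 q [ 0.285  -0.2439  2.0682  0.0004  1.3097  0.0951]
  turn [ 0.0022 -0.0006  0.0151] shift [-4.774   1.0251  0.0923] q6 now 0.10
  turn [ 0.0009  0.0034 -3.1265] shift [-4.774   1.0251  0.0923] q6 now 0.10
  turn [ 0.0021 -0.001   0.3991] shift [-13.6904   2.6466   0.8408] q6 now 0.10
  turn [ 0.0014  0.0029 -2.7425] shift [-13.6904   2.6466   0.8408] q6 now 0.10
```

View pics/s12.png

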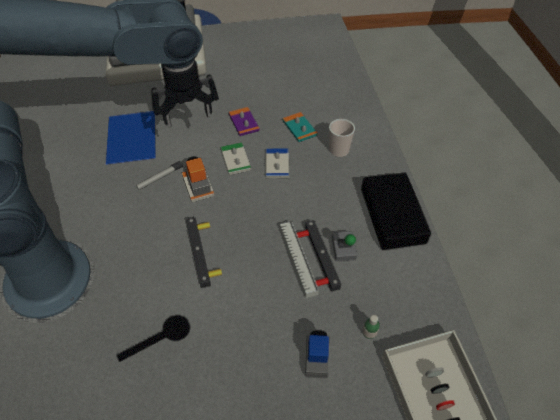

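```bash
python3 -m pendant '[0,0,0.04,-1,0.2,-0.2,1, 0,0,0.08,-2.2,0.5,-0.2,1, 0,0,0.15,-3.4,0.8,-0.2,1, 0,0,0.2,-4.6,1,-0.2,1, 0,0,0.25,-5.8,1.2,-0.2,1, 0,0,0.3,-7,1.4,-0.2,1, 0,0,0.35,-8.2,1.6,-0.2,1, 0,0,0.4,-9.4,1.8,-0.2,1, 0,0,0.4,-10.6,2,-0.2,1, 0,0,0.4,-10.6,2,-0.2,1]'
python3 -c "
from h import *
st();im=snap('top','t13');crop(im,'t13c',(370,180,470,260),7);im=snap('side','s13');crop(im,'s13c',(270,310,370,390),7);togo((0.591,-0.288,0.2),np.radians(-12));"
```

```text
clock: 14.55
ee_pos: [0.5423, -0.1761, 0.239]
ee_rot: [-2.446, -1.968, -0.0]
ft_force: [-1.1, 0.9, -0.4]
finger_gap: 0.085
t 14.55 p [ 0.5423 -0.1761  0.239 ] yaw -12.36 z [-0.0008  0.0015 -1.    ] F [-1.0704  0.8514 -0.3887] gap 0.0850 q [-0.5131  0.069   1.7728  0.0009  1.3012 -0.2976]
  turn [-0.0024 -0.0029 -0.0027] shift [-2.578   1.8267  0.9659] q6 now -0.30
  turn [-0.0046  0.0037  3.1389] shift [-2.578   1.8267  0.9659] q6 now -0.30
```

View pics/t13.png

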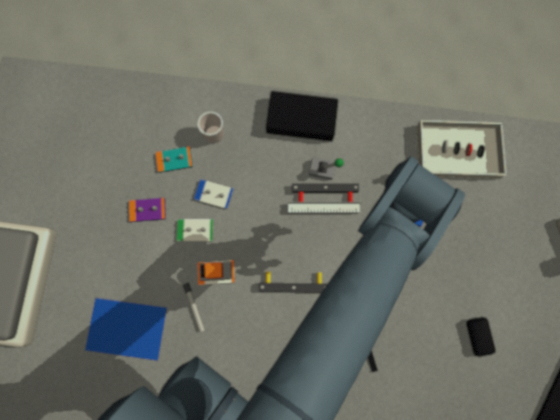

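View pics/t13c.png

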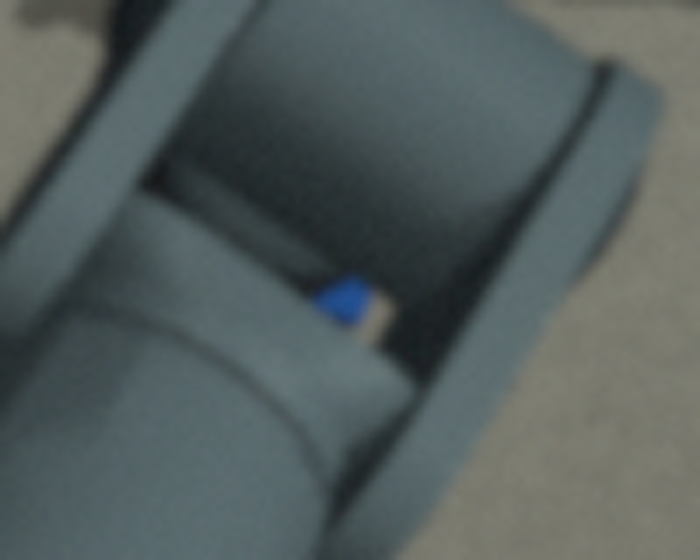

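View pics/s13c.png

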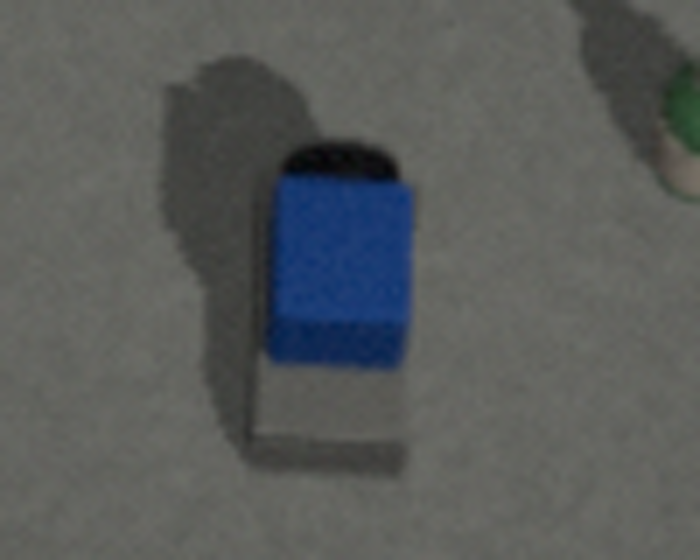

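```bash
python3 -c "
from h import *
S=lambda c,z:at('side',(270+c[0]/7,310+c[1]/7),z)
P=[S(c,.07) for c in((279,177),(413,182),(408,323),(271,317))]
ang=lambda d:np.degrees(np.arctan2(d[1],d[0]))
print(sum(P)/4,[np.linalg.norm(P[i]-P[i-1]) for i in range(4)],ang(P[0]+P[1]-P[2]-P[3]),ang(P[1]-P[0]),ang(P[2]-P[3]))
for a,b,z in (((248,470),(403,478),0),((250,437),(406,441),.03),((268,360),(405,370),.03)):
  A,B=S(a,z),S(b,z);print(A,B,np.linalg.norm(A-B),ang(B-A),(A+B)/2)
A,B=S((250,437),.03),S((268,190),.03)
im=cv2.imread('pics/top0.png');T=lambda c:at('top',(370+c[0]/3.7,150+c[1]/3.7),0.0)
print('foot long edge top',ang(T((92,270))-T((191,306))))
"
```

```text
[ 0.5927 -0.288   0.07  ] [np.float64(0.043145421758986884), np.float64(0.038561583567022856), np.float64(0.04341423196003409), np.float64(0.03854978068045121)] 75.81429481770449 -11.967713717140667 -12.366810533741097
[ 0.5617 -0.3229  0.    ] [ 0.6062 -0.333   0.    ] 0.04561605235122527 -12.82227630899431 [ 0.5839 -0.3279  0.    ]
[ 0.5607 -0.324   0.03  ] [ 0.6047 -0.3327  0.03  ] 0.044835036369229885 -11.257807837412209 [ 0.5827 -0.3283  0.03  ]
[ 0.5703 -0.3017  0.03  ] [ 0.609  -0.3114  0.03  ] 0.03986286523494773 -14.142077302414169 [ 0.5897 -0.3066  0.03  ]
foot long edge top 76.79813536047983
```

```bash
python3 -m pendant '[0,0,-0.01,-1.2,0.8,0.5,1, 0,0,-0.01,-2.58,1.83,1,1, 0,0,-0.01,-2.58,1.83,1,1, 0,0,-0.01,-2.58,1.83,1,1, 0,0,-0.01,-2.58,1.83,2,1, 0,0,-0.01,-2.58,1.83,3,1, 0,0,-0.01,-2.58,1.83,4,1, 0,0,-0.01,-2.58,1.83,4.55,1, 0,0,-0.01,-2.58,1.83,4.55,1, 0,0,-0.01,-2.58,1.83,4.55,1]'
python3 -c "
from h import *
st();im=snap('side','s14',(250,270,370,390),6);togo((0.591,-0.288,0.057),np.radians(-13));"
```

```text
clock: 15.65
ee_pos: [0.591, -0.2862, 0.0571]
ee_rot: [-2.43, -1.985, -0.001]
ft_force: [-0.0, -0.4, 0.7]
finger_gap: 0.0853
t 15.65 p [ 0.591  -0.2862  0.0571] yaw -11.50 z [-0.0019  0.0037 -1.    ] F [-0.0083 -0.3642  0.7346] gap 0.0853 q [-0.624   0.4835  1.631   0.0022  1.0308 -0.4245]
  turn [-0.0002 -0.0021  0.0259] shift [-0.0253 -0.0147  0.0363] q6 now -0.42
  turn [ 0.0032 -0.0003 -3.1157] shift [-0.0253 -0.0147  0.0363] q6 now -0.42
```

View pics/s14.png

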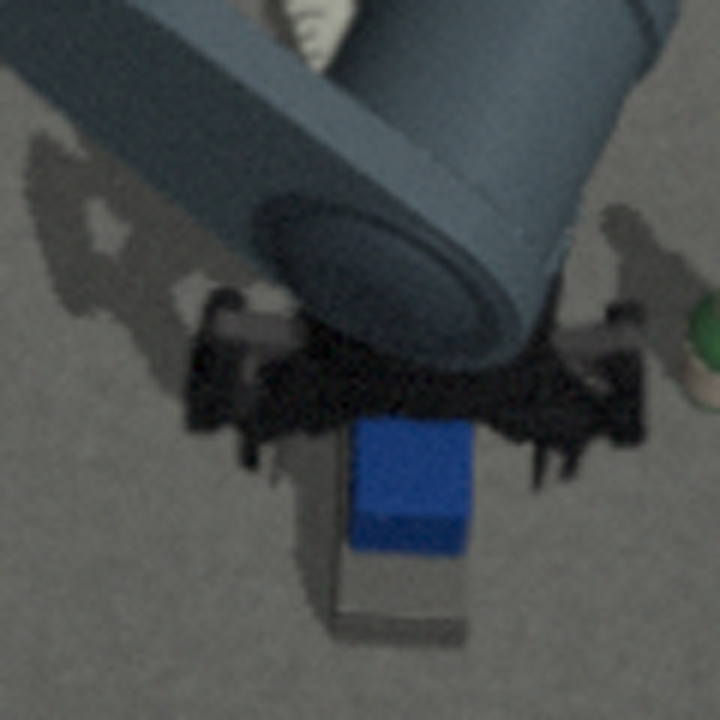

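```bash
python3 -m pendant '[0,0,0.02,-0.03,0,0,0.3, 0,0,0.02,-0.03,0,0,0.3, 0,0,0.02,-0.03,0,0,0.3, 0,0,0.02,-0.03,0,0,0.3, 0,0,0.02,-0.03,0,0,0.3, 0,0,0.02,-0.03,0,0,0.3]' 60
python3 -c "
from h import *
st()"
python3 -m pendant '[0,0,0,0,0,-0.5,0.3, 0,0,0,0,0,-1.5,0.3, 0,0,0,0,0,-2.5,0.3, 0,0,0,0,0,-3.5,0.3, 0,0,0,0,0,-3.5,0.3,0,0,0,0,0,-3.5,0.3]'
python3 -c "
from h import *
st();snap('side','s15',(250,200,370,360),5)
for p in ((0.55,-.1,.19),(.56,.1,.19),(.5985,.2713,.19)): togo(p,np.radians(-8))"
```

```text
clock: 16.3
ee_pos: [0.5924, -0.2889, 0.0598]
ee_rot: [2.452, 1.962, 0.003]
ft_force: [0.6, 0.2, 5.8]
finger_gap: 0.0391
t 16.30 p [ 0.5924 -0.2889  0.0598] yaw -12.67 z [ 0.0021  0.0009 -1.    ] F [0.5812 0.2408 5.8412] gap 0.0391 q [-0.6262  0.482   1.6271  0.0023  1.0313 -0.4062]
clock: 16.9
ee_pos: [0.592, -0.289, 0.2]
ee_rot: [2.452, 1.962, 0.004]
ft_force: [-0.4, -0.0, -3.0]
finger_gap: 0.0389
t 16.90 p [ 0.592 -0.289  0.2  ] yaw -12.67 z [ 0.0024  0.0006 -1.    ] F [-0.4254 -0.0081 -2.9874] gap 0.0389 q [-0.6266  0.3074  1.5731  0.002   1.2594 -0.4061]
  turn [-0.0009 -0.0025 -0.0815] shift [ 4.3695 -2.0369  0.2132] q6 now -0.41
  turn [-0.0039  0.0014  3.0601] shift [ 4.3695 -2.0369  0.2132] q6 now -0.41
  turn [-0.0009 -0.0025 -0.0815] shift [ 9.3026 -2.8895  0.2262] q6 now -0.41
  turn [-0.0039  0.0014  3.0601] shift [ 9.3026 -2.8895  0.2262] q6 now -0.41
  turn [-0.0009 -0.0025 -0.0815] shift [13.6919 -2.8895  0.2371] q6 now -0.41
  turn [-0.0039  0.0014  3.0601] shift [13.6919 -2.8895  0.2371] q6 now -0.41
```

View pics/s15.png

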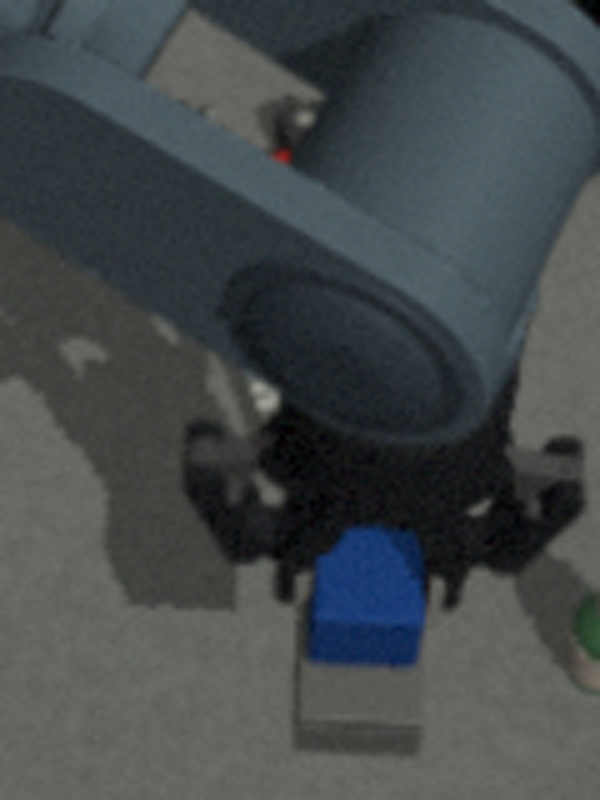

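```bash
python3 -m pendant '[0,0,-0.02,0.8,-0.4,0,0.3, 0,0,-0.04,1.8,-0.9,0,0.3, 0,0,-0.06,2.8,-1.4,0,0.3, 0,0,-0.08,3.8,-1.8,0,0.3, 0,0,-0.08,4.8,-2.2,0,0.3, 0,0,-0.08,5.8,-2.4,0,0.3, 0,0,-0.08,6.8,-2.6,0,0.3, 0,0,-0.08,7.8,-2.7,0,0.3,0,0,-0.08,8.8,-2.8,0,0.3,0,0,-0.08,9.3,-2.9,0,0.3]'
python3 -c "
from h import *
st();togo((.5985,.2713,.15),np.radians(-8))"
```

```text
clock: 17.95
ee_pos: [0.5578, 0.1028, 0.196]
ee_rot: [-2.365, -2.058, 0.003]
ft_force: [-0.2, -0.3, -2.5]
finger_gap: 0.0391
t 17.95 p [0.5578 0.1028 0.196 ] yaw -7.95 z [-0.0057  0.0033 -1.    ] F [-0.1838 -0.2809 -2.5278] gap 0.0391 q [-0.019   0.1091  1.8124  0.0034  1.2259  0.1185]
  turn [-0.0061 -0.0025  0.0009] shift [4.3108 0.4315 1.1591] q6 now 0.12
  turn [ 0.0039 -0.0096 -3.1407] shift [4.3108 0.4315 1.1591] q6 now 0.12
```

```bash
python3 -m pendant '[-0.006,0,0,1,0.1,0,0.3, -0.006,0,0,2,0.2,0,0.3, -0.006,0,0,3,0.3,0,0.3, -0.006,0,0,4,0.4,0.3,0.3, -0.006,0,0,4.3,0.43,1,0.3, -0.006,0,0,4.3,0.43,1.8,0.3, -0.006,0,0,4.3,0.43,2.2,0.3, -0.006,0,0,4.3,0.43,2.2,0.3]'
python3 -c "
from h import *
st();snap('side','s16',(220,100,340,190),6.5)"
```

```text
clock: 18.75
ee_pos: [0.5947, 0.2699, 0.1028]
ee_rot: [-2.366, -2.058, 0.012]
ft_force: [-0.2, -0.4, -1.4]
finger_gap: 0.039
t 18.75 p [0.5947 0.2699 0.1028] yaw -7.97 z [-0.0097 -0.0001 -1.    ] F [-0.2492 -0.3602 -1.4429] gap 0.0390 q [0.252  0.4144 1.6288 0.0026 1.1078 0.3898]
```

View pics/s16.png

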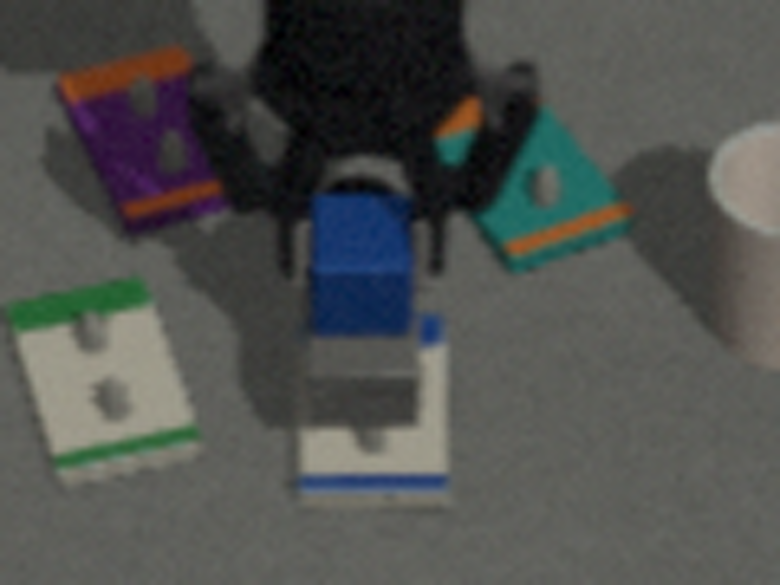

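```bash
python3 -c "
from h import *
S=lambda c,z:at('side',(220+c[0]/6.5,100+c[1]/6.5),z)
a=np.radians(82);x=np.array([np.cos(a),np.sin(a),0])
ang=lambda d:np.degrees(np.arctan2(d[1],d[0]))
zb=.1028-.0598
for p,q,z,o in (((305,421),(416,425),zb,.042),((305,371),(418,376),zb+.03,.042),((310,268),(411,272),zb+.07,.022)):
  A,B=S(p,z),S(q,z);print('eye',np.linalg.norm(A-B),ang(B-A),(A+B)/2+o*x)
A,B=S((299,490),.012),S((448,490),.012);print('dock rear',np.linalg.norm(A-B),ang(B-A),(A+B)/2+.05*x)
print('peg->centre',S((370,438),.027)+.024*x)
togo((0.598,0.2705,0.09),np.radians(-8))
"
```

```text
eye 0.0446874698558377 -12.084924703033213 [0.5947 0.275  0.043 ]
eye 0.04474658127861046 -12.773594234219372 [0.595  0.2737 0.073 ]
eye 0.03942859390885774 -12.503259104641446 [0.5947 0.2711 0.113 ]
dock rear 0.06070170191514533 -9.256878737108718 [0.5997 0.2738 0.012 ]
peg->centre [0.5971 0.2631 0.027 ]
  turn [-0.0048 -0.0005  0.0003] shift [0.011  0.0367 0.3944] q6 now 0.39
  turn [ 0.0008 -0.0076 -3.1413] shift [0.011  0.0367 0.3944] q6 now 0.39
```

```bash
python3 -c "
from h import *
im=cv2.imread('pics/s16_raw.png');crop(im,'s16z',(260,125,300,180),12)"
```

```text
(no output)
```

View pics/s16z.png

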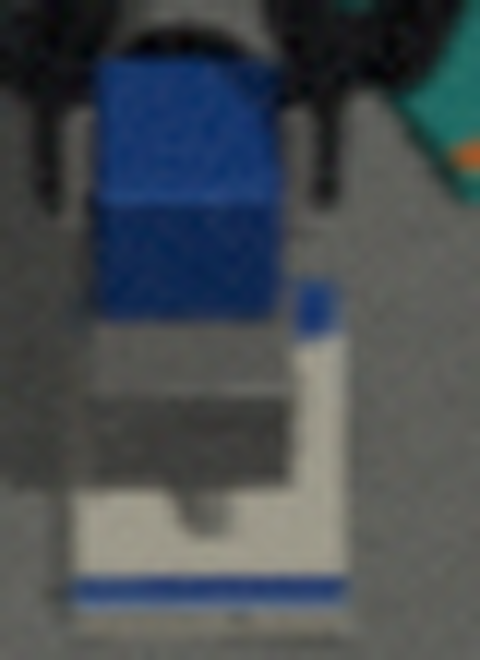

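```bash
python3 -m pendant '[-0.002,0,0,0,0.08,0.1,0.3, -0.002,0,0,0,0.08,0.2,0.3, -0.002,0,0,0,0.08,0.25,0.3, -0.002,0,0,0,0.08,0.25,0.3]'
python3 -c "
from h import *
st();snap('side','s17',(260,125,310,180),12);togo((0.599,0.269,0.085),np.radians(-8))"
```

```text
clock: 19.2
ee_pos: [0.5998, 0.2697, 0.0961]
ee_rot: [-2.369, -2.06, 0.002]
ft_force: [0.3, -0.2, -1.4]
finger_gap: 0.0391
t 19.20 p [0.5998 0.2697 0.0961] yaw -7.99 z [-0.0024  0.001  -1.    ] F [ 0.2688 -0.1932 -1.3858] gap 0.0391 q [0.2499 0.4295 1.6225 0.0018 1.0917 0.3886]
  turn [-0.0024 -0.0008  0.0002] shift [-0.0219 -0.0178  0.2795] q6 now 0.39
  turn [ 0.0012 -0.0037 -3.1414] shift [-0.0219 -0.0178  0.2795] q6 now 0.39
```

View pics/s17.png

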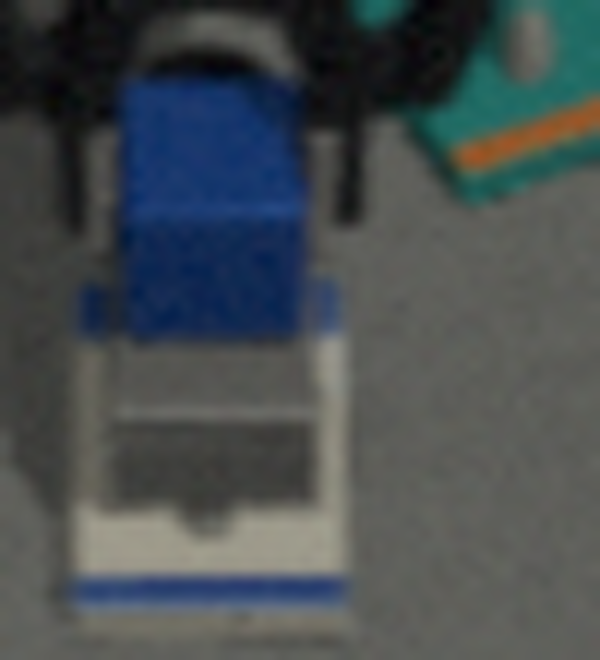

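```bash
python3 -m pendant '[-0.002,0,0,0,-0.01,0.1,0.3, -0.002,0,0,0,-0.01,0.2,0.3, -0.002,0,0,0,-0.01,0.3,0.3, -0.002,0,0,0,-0.01,0.37,0.3, -0.002,0,0,0,-0.01,0.37,0.3]'
python3 -c "
from h import *
st();snap('side','s18',(260,125,310,180),12)"
```

```text
clock: 19.75
ee_pos: [0.5989, 0.2697, 0.0805]
ee_rot: [-2.37, -2.06, 0.001]
ft_force: [0.7, -0.4, -2.5]
finger_gap: 0.0389
t 19.75 p [0.5989 0.2697 0.0805] yaw -7.99 z [-0.0016  0.0004 -1.    ] F [ 0.6913 -0.3585 -2.4958] gap 0.0389 q [0.2506 0.4492 1.6284 0.0009 1.0655 0.3895]
```

View pics/s18.png

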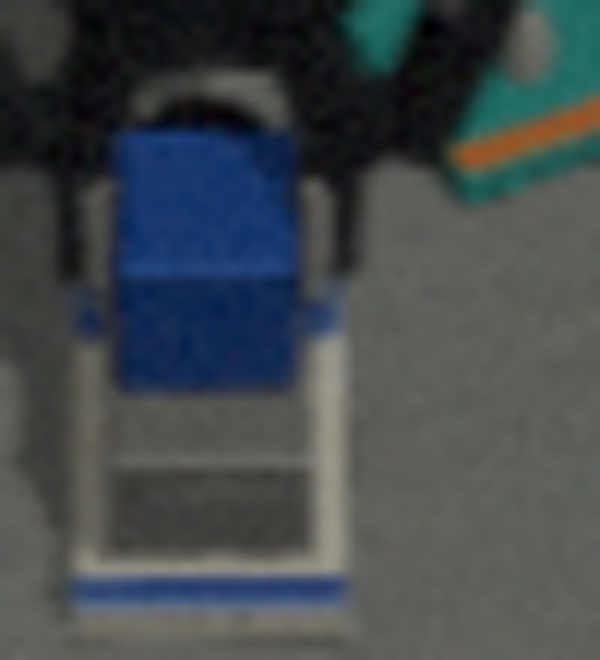

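The pegs have entered, with no extra load. I'll press home, release and rise.

```bash
python3 -m pendant '[0,0,0,0,0,0.1,0.3, 0,0,0,0,0,0.2,0.3, 0,0,0,0,0,0.26,0.3, 0,0,0,0,0,0.28,0.3, 0,0,0,0,0,0.28,0.3]'
python3 -c "
from h import *
st()"
python3 -m pendant '[0,0,0,0,0,-0.05,0.3, 0,0,0,0,0,-0.05,0.8, 0,0,0,0,0,-0.05,1, 0,0,0,0,0,-0.05,1, 0,0,0,0,0,-0.05,1,0,0,0,0,0,-1,1,0,0,0,0,0,-2,1,0,0,0,0,0,-3,1,0,0,0,0,0,-4,1,0,0,0,0,0,-4,1]'
python3 -c "
from h import *
st();snap('side','s19')"
```

```text
clock: 20.3
ee_pos: [0.5997, 0.2699, 0.0718]
ee_rot: [-2.37, -2.061, 0.0]
ft_force: [-3.9, -2.0, 8.5]
finger_gap: 0.0387
t 20.30 p [0.5997 0.2699 0.0718] yaw -7.98 z [-0.0009  0.0005 -1.    ] F [-3.9436 -2.0424  8.5477] gap 0.0387 q [0.2505 0.4628 1.6282 0.0009 1.0513 0.3894]
clock: 21.3
ee_pos: [0.6032, 0.2708, 0.2399]
ee_rot: [2.367, 2.058, 0.018]
ft_force: [1.2, -0.1, 1.0]
finger_gap: 0.0855
t 21.30 p [0.6032 0.2708 0.2399] yaw -7.97 z [ 0.012   0.0038 -0.9999] F [ 1.1689 -0.1279  0.996 ] gap 0.0855 q [0.2505 0.2709 1.5426 0.0008 1.3156 0.3894]
```

View pics/s19.png

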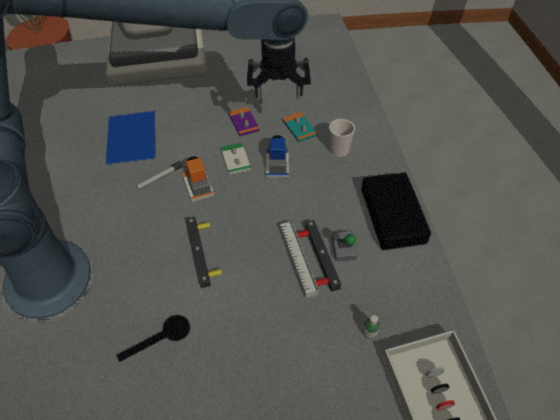

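```bash
python3 -c "
from h import *
im=cv2.imread('pics/s19_raw.png');crop(im,'s19z',(170,110,310,215),5.5);crop(im,'s19y',(270,200,370,310),5);snap('top','t19')
st();togo((.6,-.046,.2),np.radians(7.5))"
```

```text
t 21.40 p [0.6004 0.2699 0.2331] yaw -7.98 z [ 0.0015  0.0011 -1.    ] F [-0.0683 -0.0602 -1.11  ] gap 0.0854 q [0.2504 0.2757 1.5495 0.0007 1.3147 0.3894]
  turn [ 0.0015 -0.0011 -0.2701] shift [-7.8245  1.086   0.8175] q6 now 0.39
  turn [-0.0016 -0.0022  2.8715] shift [-7.8245  1.086   0.8175] q6 now 0.39
```

View pics/s19z.png

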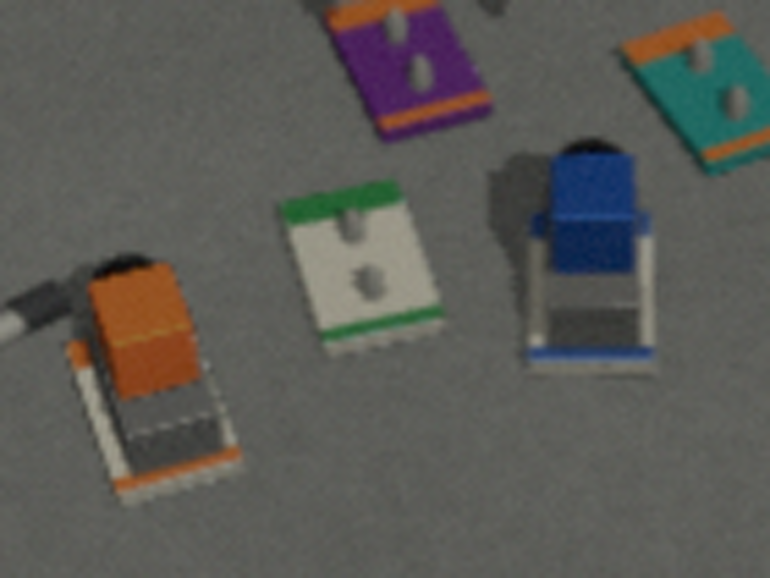

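View pics/s19y.png

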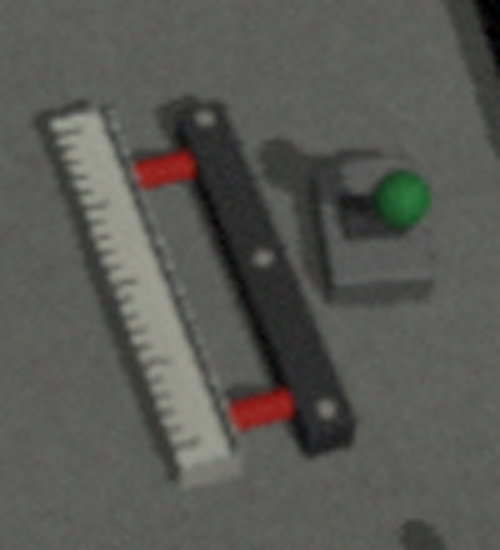

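View pics/t19.png

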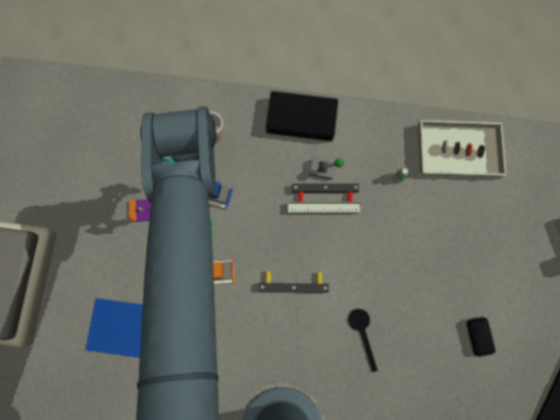

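```bash
python3 -m pendant '[0,0,-0.1,-1,0.1,0,0.5, 0,0,-0.2,-2.2,0.3,0,0.5, 0,0,-0.27,-3.4,0.5,0,0.5, 0,0,-0.27,-4.6,0.6,0,0.5, 0,0,-0.27,-5.8,0.8,0,0.5, 0,0,-0.27,-7,1,0.5,0.5, 0,0,-0.27,-7.77,1.07,1,0.5, 0,0,-0.27,-7.77,1.07,2,0.5, 0,0,-0.27,-7.77,1.07,2.5,0.5, 0,0,-0.27,-7.77,1.07,2.5,0.5]'
python3 -c "
from h import *
st();snap('side','s20',(250,180,370,300),6);togo((.599,-.044,.0265),np.radians(7.5))"
```

```text
clock: 22.4
ee_pos: [0.5957, -0.0431, 0.1265]
ee_rot: [-2.066, -2.353, 0.005]
ft_force: [-0.2, 0.3, 1.1]
finger_gap: 0.0424
t 22.40 p [ 0.5957 -0.0431  0.1265] yaw 7.45 z [-0.0097  0.0042 -0.9999] F [-0.2095  0.3404  1.0508] gap 0.0424 q [-0.2624  0.2667  1.7703  0.0017  1.1151 -0.3932]
  turn [-0.0045 -0.0035 -0.0004] shift [-0.0326  0.0437  2.5725] q6 now -0.39
  turn [-0.0055  0.007   3.1412] shift [-0.0326  0.0437  2.5725] q6 now -0.39
```

View pics/s20.png

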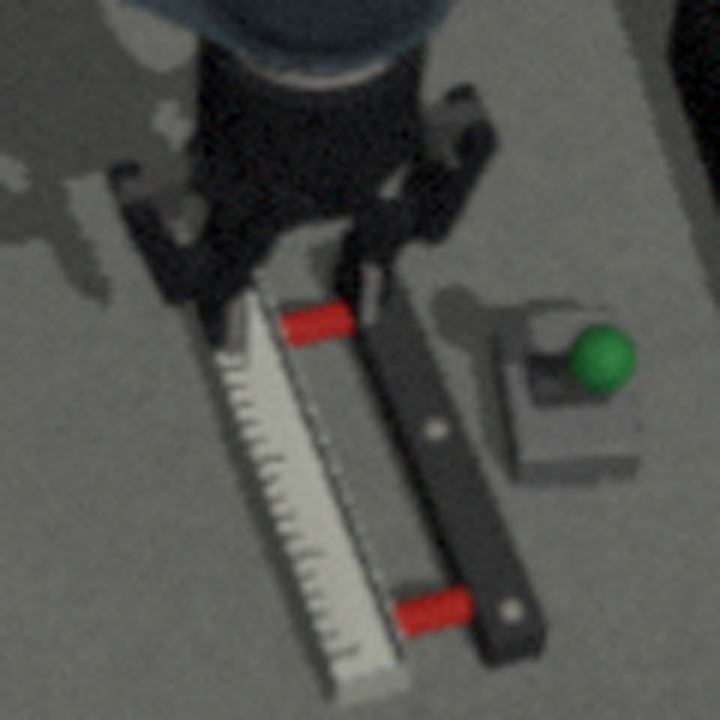

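```bash
python3 -m pendant '[-0.004,-0.003,0,-0.03,0.05,0.8,0.5, -0.004,-0.003,0,-0.03,0.05,1.4,0.5, -0.004,-0.003,0,-0.03,0.05,1.4,0.5,-0.004,-0.003,0,-0.03,0.05,1.6,0.5]'
python3 -c "
from h import *
st();togo((.599,-.044,.0265),np.radians(7.5))"
```

```text
clock: 22.85
ee_pos: [0.6011, -0.0441, 0.0674]
ee_rot: [2.069, 2.36, 0.003]
ft_force: [0.5, -0.3, 0.2]
finger_gap: 0.0426
t 22.85 p [ 0.6011 -0.0441  0.0674] yaw 7.51 z [ 0.0032 -0.0006 -1.    ] F [ 0.5447 -0.3072  0.2123] gap 0.0426 q [-0.2613  0.3591  1.7799  0.0003  0.9994 -0.3925]
  turn [0.0031 0.001  0.0001] shift [ 0.0104 -0.0544  1.0235] q6 now -0.39
  turn [-0.0015  0.0048 -3.1415] shift [ 0.0104 -0.0544  1.0235] q6 now -0.39
```

```bash
python3 -m pendant '[0.003,0,0,0.01,-0.05,0.2,0.5, 0.003,0,0,0.01,-0.05,0.5,0.5, 0.003,0,0,0.01,-0.05,0.8,0.5, 0.003,0,0,0.01,-0.05,1,0.5, 0.003,0,0,0.01,-0.05,1,0.5]'
python3 -c "
from h import *
st()"
python3 -m pendant '[0,0,0,0,0,0,0.2, 0,0,0,0,0,0,0.2, 0,0,0,0,0,0,0.2, 0,0,0,0,0,0,0.2]' 30
python3 -c "
from h import *
st()"
```

```text
clock: 23.35
ee_pos: [0.5979, -0.0437, 0.0256]
ee_rot: [-2.07, -2.36, 0.003]
ft_force: [-0.4, 0.1, -0.4]
finger_gap: 0.0428
t 23.35 p [ 0.5979 -0.0437  0.0256] yaw 7.51 z [-0.0029 -0.0001 -1.    ] F [-0.3944  0.1226 -0.412 ] gap 0.0428 q [-0.2615  0.4253  1.7863 -0.0011  0.9328 -0.3919]
clock: 23.75
ee_pos: [0.5981, -0.0438, 0.0258]
ee_rot: [-2.07, -2.361, 0.003]
ft_force: [0.9, -0.2, -1.1]
finger_gap: 0.0296
t 23.75 p [ 0.5981 -0.0438  0.0258] yaw 7.50 z [-0.0024 -0.0003 -1.    ] F [ 0.9439 -0.1507 -1.1359] gap 0.0296 q [-0.2615  0.425   1.7862 -0.0011  0.9325 -0.3919]
```

```bash
python3 -c "
from h import *
togo((.434,.021,.0258),np.radians(6.4))"
```

```text
turn [-0.0024 -0.      0.0193] shift [ 2.1408 -3.8565  0.0083] q6 now -0.39
  turn [ 0.0001 -0.0037 -3.1223] shift [ 2.1408 -3.8565  0.0083] q6 now -0.39
```

```bash
python3 -m pendant '[0,0,0,0,-0.3,0,0.2, 0,0,0,0.2,-0.8,0,0.2, 0,0,0,0.6,-1.4,0,0.2, 0,0,0.01,1,-2,0,0.2, 0,0,0.02,1.4,-2.6,0,0.2, 0,0,0.02,1.8,-3.2,0,0.2, 0,0,0.02,2.1,-3.7,0,0.2, 0,0,0.02,2.14,-3.85,0,0.2, 0,0,0.02,2.14,-3.85,0,0.2]'
python3 -c "
from h import *
st();togo((.422,.0195,.0255),np.radians(6.4));snap('side','s21',(170,180,310,300),5.5)"
```

```text
clock: 24.65
ee_pos: [0.4334, 0.0212, 0.0259]
ee_rot: [-2.093, -2.34, 0.004]
ft_force: [0.1, -1.0, -3.4]
finger_gap: 0.0293
t 24.65 p [0.4334 0.0212 0.0259] yaw 6.37 z [-0.0034 -0.0001 -1.    ] F [ 0.1302 -0.9763 -3.38  ] gap 0.0293 q [-0.2132  0.0948  2.205  -0.0011  0.845  -0.3237]
  turn [-0.0034 -0.0003 -0.0005] shift [-0.0105 -0.2876  0.0118] q6 now -0.32
  turn [-0.0004  0.0053  3.1411] shift [-0.0105 -0.2876  0.0118] q6 now -0.32
```

View pics/s21.png

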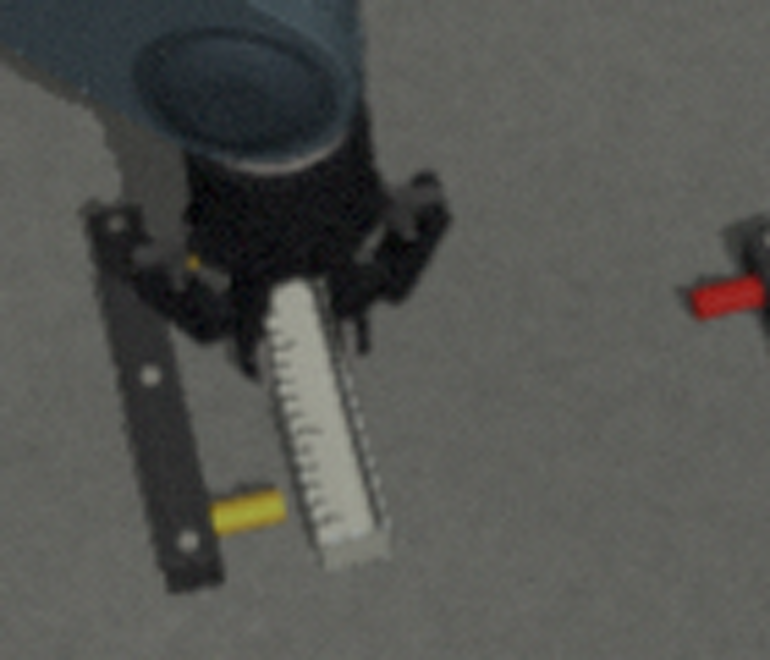

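```bash
python3 -m pendant '[0,0,0,0,-0.1,0.01,0.2, 0,0,0,0,-0.2,0.02,0.2, 0,0,0,0,-0.2,0.02,0.2]'; python3 -m pendant '[0,0,0,0,-0.04,0.01,0.2, 0,0,0,0,-0.08,0.02,0.2, 0,0,0,0,-0.08,0.02,0.2]'; python3 -c "
from h import *
st()"
```

```text
clock: 25.0
ee_pos: [0.427, 0.0195, 0.0257]
ee_rot: [-2.095, -2.34, 0.002]
ft_force: [1.4, -1.5, -1.6]
finger_gap: 0.0294
clock: 25.3
ee_pos: [0.4251, 0.0188, 0.0257]
ee_rot: [2.094, 2.339, 0.0]
ft_force: [2.9, 0.4, 2.2]
finger_gap: 0.0292
t 25.30 p [0.4251 0.0188 0.0257] yaw 6.31 z [ 0.0015 -0.0013 -1.    ] F [2.937  0.4062 2.2207] gap 0.0292 q [-0.2231  0.0739  2.2285 -0.0012  0.8374 -0.3325]
```

```bash
python3 -m pendant '[0,0,0,0,-0.04,0,0.2, 0,0,0,0,-0.08,0,0.2, 0,0,0,0,-0.08,0,0.2]'; python3 -c "
from h import *
st();snap('side','s22',(170,180,310,300),5.5)"
```

```text
clock: 25.6
ee_pos: [0.4236, 0.0186, 0.0259]
ee_rot: [2.092, 2.335, 0.006]
ft_force: [10.2, 3.0, -8.3]
finger_gap: 0.0292
t 25.60 p [0.4236 0.0186 0.0259] yaw 6.30 z [ 0.0074 -0.0011 -1.    ] F [10.2266  3.0273 -8.2612] gap 0.0292 q [-0.2253  0.0667  2.2356  0.0008  0.8318 -0.3357]
```

View pics/s22.png

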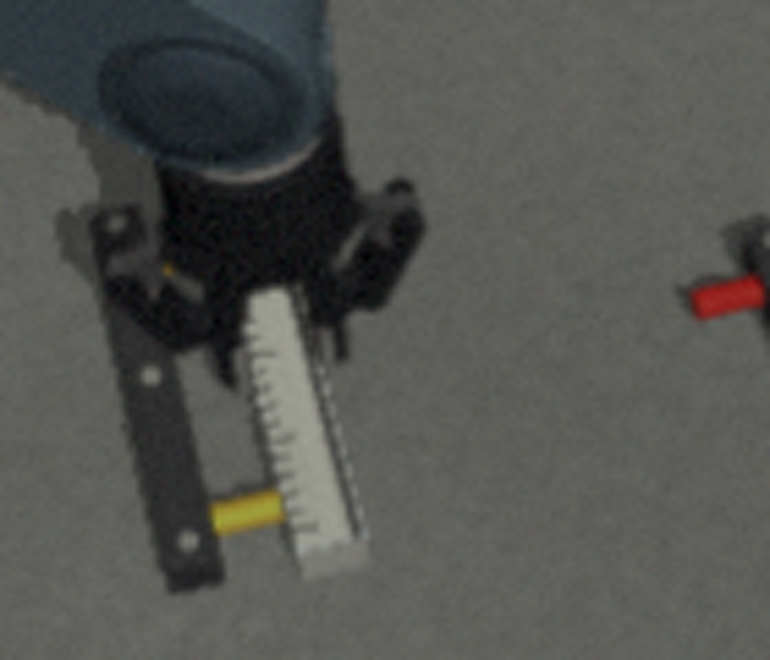

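Contact (10 N). Now I'll open a little, push with the far finger so the bar aligns on both studs, then back off.

```bash
python3 -m pendant '[0,0,0,0,0,0,0.45, 0,0,0,0,0,-0.02,0.45, 0,0,0,0,0,-0.02,0.45, 0,0,0,0,0,-0.02,0.45]'; python3 -m pendant '[0,0,0,0,-0.08,0,0.45, 0,0,0,0,-0.15,0,0.45, 0,0,0,0,-0.15,0,0.45]';  python3 -c "
from h import *
st()"
```

```text
clock: 26.05
ee_pos: [0.4232, 0.0186, 0.0265]
ee_rot: [2.093, 2.336, 0.005]
ft_force: [0.2, -0.5, 0.7]
finger_gap: 0.0385
clock: 26.35
ee_pos: [0.4194, 0.0181, 0.0275]
ee_rot: [2.091, 2.332, 0.013]
ft_force: [7.9, 4.2, -1.8]
finger_gap: 0.0388
t 26.35 p [0.4194 0.0181 0.0275] yaw 6.24 z [ 0.0128 -0.0005 -0.9999] F [ 7.8743  4.24   -1.7539] gap 0.0388 q [-0.2299  0.0498  2.2495  0.0033  0.8297 -0.341 ]
```

```bash
python3 -m pendant '[0,0,0,0,-0.04,0,0.45, 0,0,0,0,-0.08,0,0.45, 0,0,0,0,-0.08,0,0.45]';  python3 -m pendant '[0,0,0,0,0.06,0,0.45, 0,0,0,0,0.1,0,0.45, 0,0,0,0,0.1,0,0.45,0,0,0,0,0.1,-1,0.5, 0,0,0,0,0.1,-2,0.5,0,0,0,0,0.1,-3,0.5,0,0,0,0,0.1,-4,0.2,0,0,0,0,0.1,-4.5,0,0,0,0,0,0.1,-4.5,0]';python3 -c "
from h import *
st();im=snap('side','s23',(170,180,310,300),5.5);togo((.55,-.18,.22),np.radians(6.4))"
```

```text
clock: 26.65
ee_pos: [0.4192, 0.018, 0.0288]
ee_rot: [2.088, 2.326, 0.023]
ft_force: [10.0, 6.5, -1.7]
finger_gap: 0.0384
clock: 27.55
ee_pos: [0.4209, 0.0179, 0.212]
ee_rot: [2.084, 2.321, 0.027]
ft_force: [0.5, -0.1, 0.1]
finger_gap: 0.0006
t 27.55 p [0.4209 0.0179 0.212 ] yaw 6.16 z [ 0.0278 -0.0014 -0.9996] F [ 0.5367 -0.1007  0.0537] gap 0.0006 q [-0.231  -0.3093  2.1666  0.0052  1.2569 -0.34  ]
  turn [ 0.0234  0.003  -0.0043] shift [-5.2756  2.7143 -0.1821] q6 now -0.34
  turn [ 0.0046 -0.0366  3.137 ] shift [-5.2756  2.7143 -0.1821] q6 now -0.34
```

View pics/s23.png

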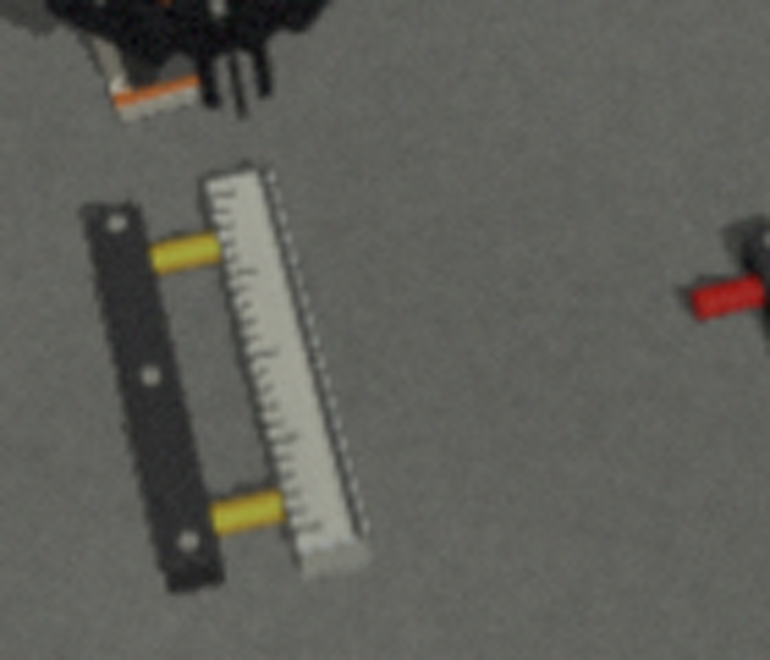

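The straightedge is against both yellow stud tips, at crop (218,245) and (283,508). Now the lever, in close-up.

```bash
python3 -c "
from h import *
im=snap('top','t24');crop(im,'t24z',(290,145,370,205),9);im=cv2.imread('pics/s23_raw.png');crop(im,'s24z',(310,210,380,280),8)"
```

```text
(no output)
```

View pics/t24z.png

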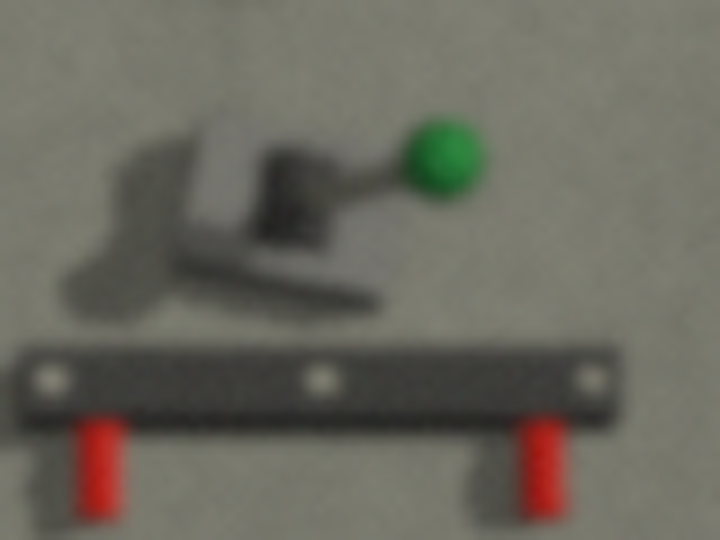

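View pics/s24z.png

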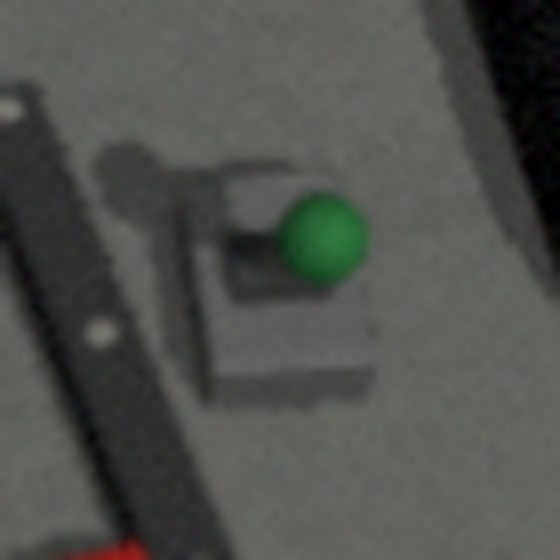

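```bash
python3 -c "
from h import *
T=lambda c,z:at('top',(290+c[0]/9,145+c[1]/9),z); S=lambda c,z:at('side',(310+c[0]/8,210+c[1]/8),z)
ang=lambda d:np.degrees(np.arctan2(d[1],d[0]))
print('knob',T((445,158),.092),S((323,239),.092))
# triangulate
o1,d1=ray('top',(290+445/9,145+158/9));o2,d2=ray('side',(310+323/8,210+239/8))
t=np.linalg.lstsq(np.c_[d1,-d2],o2-o1,rcond=None)[0];print('tri',o1+d1*t[0],o2+d2*t[1])
A,B=T((180,272),0),T((380,308),0);print('edge bottom top cam',A,B,ang(A-B),np.linalg.norm(A-B))
A,B=S((205,400),0),S((180,200),0);print('edge side cam long',A,B,ang(B-A))
A,B=S((212,373),.03),S((373,372),.03);print('short',ang(B-A)+90,np.linalg.norm(A-B))
print('slot ctr',T((295,200),.03),S((268,268),.03))
for z in(.02,.03,.04,.05): print(z,T((183,245),z),T((380,290),z),S((212,373),z))
im=cv2.imread('pics/top0.png')
"
```

```text
knob [ 0.71   -0.0667  0.092 ] [ 0.7103 -0.0625  0.092 ]
tri [ 0.7082 -0.0661  0.0972] [ 0.7087 -0.0661  0.0974]
edge bottom top cam [0.6916 0.0045 0.    ] [ 0.688  -0.0607  0.    ] 86.79134518510259 0.06534826414349874
edge side cam long [ 0.6871 -0.0524  0.    ] [0.696  0.0199 0.    ] 82.97108722701164
short 80.8952891260386 0.04682788317483887
slot ctr [ 0.7109 -0.0276  0.03  ] [ 0.709  -0.0289  0.03  ]
0.02 [0.6947 0.0054 0.02  ] [ 0.688  -0.0582  0.02  ] [ 0.6866 -0.0559  0.02  ]
0.03 [0.6916 0.0058 0.03  ] [ 0.685  -0.0573  0.03  ] [ 0.6842 -0.0621  0.03  ]
0.04 [0.6886 0.0062 0.04  ] [ 0.682  -0.0564  0.04  ] [ 0.6819 -0.0683  0.04  ]
0.05 [0.6856 0.0066 0.05  ] [ 0.679  -0.0554  0.05  ] [ 0.6795 -0.0746  0.05  ]
```

```bash
python3 -c "
from h import *
st();togo((.711,-.125,.2),np.radians(-6))"
```

```text
t 27.65 p [0.4187 0.0184 0.2079] yaw 6.15 z [ 0.0202  0.0004 -0.9998] F [ 0.2337  0.2692 -0.1828] gap -0.0002 q [-0.2311 -0.3054  2.1713  0.0053  1.256  -0.34  ]
  turn [ 0.0203 -0.0004  0.212 ] shift [-4.3463  6.8751  0.3447] q6 now -0.34
  turn [ 0.0006  0.0298 -2.9294] shift [-4.3463  6.8751  0.3447] q6 now -0.34
```

```bash
python3 -m pendant '[0.02,0,0.05,-1,0.7,0,0, 0.02,0,0.1,-2,1.7,0,0, 0.02,0,0.15,-2.6,2.7,0,0, 0.02,0,0.21,-3.2,3.7,0,0, 0.02,0,0.21,-3.8,4.7,0,0, 0.02,0,0.21,-4.35,5.7,0,0, 0.02,0,0.21,-4.35,6.5,0,0, 0.02,0,0.21,-4.35,6.88,0,0, 0.02,0,0.21,-4.35,6.88,0,0, 0.02,0,0.21,-4.35,6.88,0,0]'
python3 -c "
from h import *
st();togo((.711,-.125,.1),np.radians(-6));snap('side','s25',(250,180,390,330),4)"
```

```text
clock: 28.65
ee_pos: [0.7096, -0.1248, 0.2108]
ee_rot: [-2.329, -2.102, 0.003]
ft_force: [0.2, 0.1, -0.0]
finger_gap: -0.0001
t 28.65 p [ 0.7096 -0.1248  0.2108] yaw -5.88 z [-0.0043  0.0018 -1.    ] F [ 0.2427  0.0829 -0.04  ] gap -0.0001 q [-0.3311  0.4386  1.3835  0.0003  1.3241 -0.2286]
  turn [-0.0045 -0.0013  0.0022] shift [-0.0053  0.0474  2.7695] q6 now -0.23
  turn [ 0.002  -0.007  -3.1394] shift [-0.0053  0.0474  2.7695] q6 now -0.23
```

View pics/s25.png

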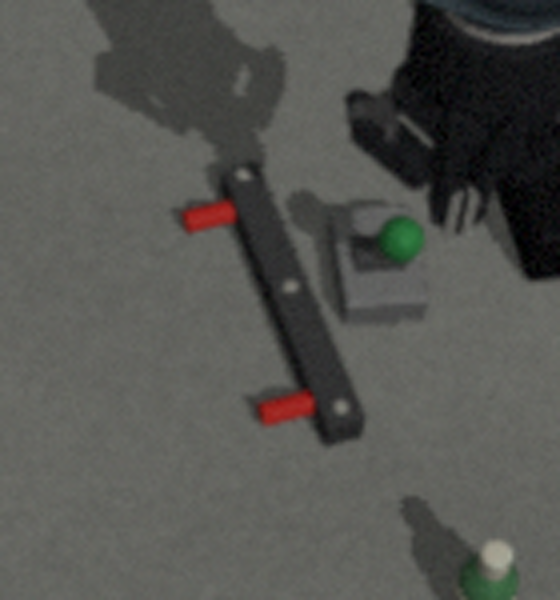

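```bash
python3 -m pendant '[-0.004,0,0,0,0.05,0.7,0, -0.004,0,0,0,0.05,1.4,0, -0.004,0,0,0,0.05,2.1,0, -0.004,0,0,0,0.05,2.7,0, -0.004,0,0,0,0.05,2.77,0, -0.004,0,0,0,0.05,2.77,0]'
python3 -c "
from h import *
st();togo((.714,-.06,.1),np.radians(-6));im=snap('side','s26',(250,180,390,330),4);snap('top','t26',(280,130,400,210),6)"
```

```text
clock: 29.3
ee_pos: [0.7101, -0.1248, 0.1002]
ee_rot: [-2.331, -2.103, -0.0]
ft_force: [-0.8, -0.8, -0.1]
finger_gap: 0.0002
t 29.30 p [ 0.7101 -0.1248  0.1002] yaw -5.90 z [-0.0012  0.0016 -1.    ] F [-0.8054 -0.8487 -0.1217] gap 0.0002 q [-0.3311  0.5533  1.4392  0.0012  1.1507 -0.2287]
  turn [-0.0014 -0.0015  0.0018] shift [ 1.6206 -0.069   0.0079] q6 now -0.23
  turn [ 0.0023 -0.0021 -3.1398] shift [ 1.6206 -0.069   0.0079] q6 now -0.23
```

View pics/s26.png

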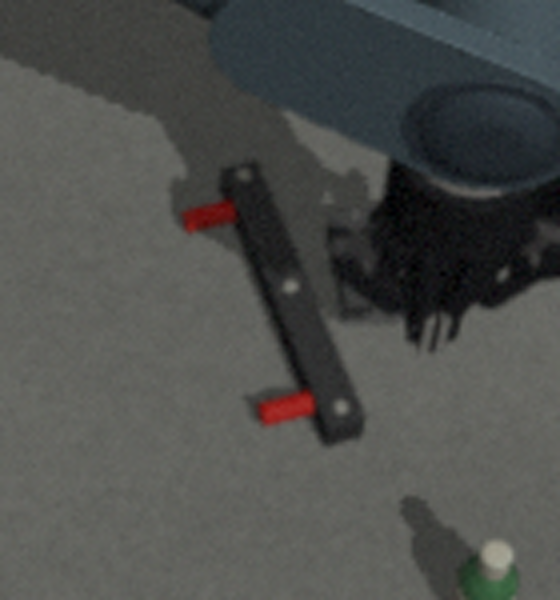

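View pics/t26.png

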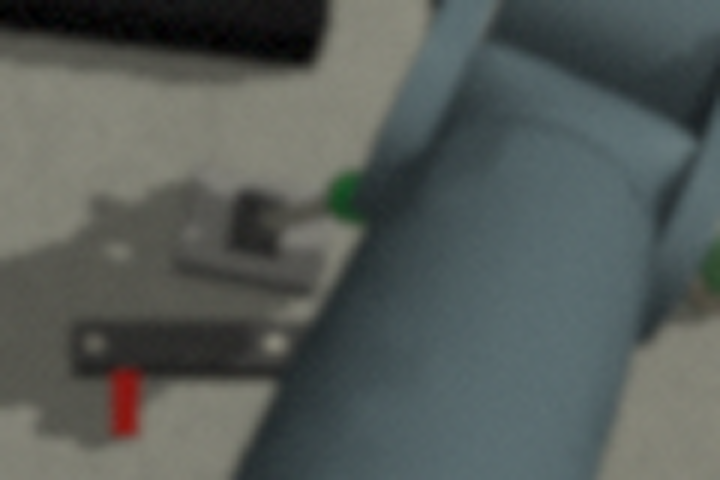

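```bash
python3 -m pendant '[0,0,0,0.3,0,0,0, 0,0,0,0.6,0,0,0, 0,0,0,0.8,0,0,0, 0,0,0,1,0,0,0, 0,0,0,1.2,0,0,0, 0,0,0,1.4,0,0,0, 0,0,0,1.6,0,0,0, 0,0,0,1.8,0,0,0,0,0,0,2,0,0,0]'
python3 -c "
from h import *
st();im=snap('side','s27',(250,180,390,330),4);snap('top','t27',(280,130,400,210),6)"
```

```text
clock: 30.3
ee_pos: [0.72, -0.045, 0.1027]
ee_rot: [2.331, 2.103, 0.004]
ft_force: [-0.1, -1.4, 0.1]
finger_gap: -0.0001
t 30.30 p [ 0.72   -0.045   0.1027] yaw -5.89 z [ 0.0029  0.0003 -1.    ] F [-0.1446 -1.4084  0.0591] gap -0.0001 q [-0.2194  0.5491  1.4403  0.001   1.1494 -0.117 ]
```

View pics/t27.png

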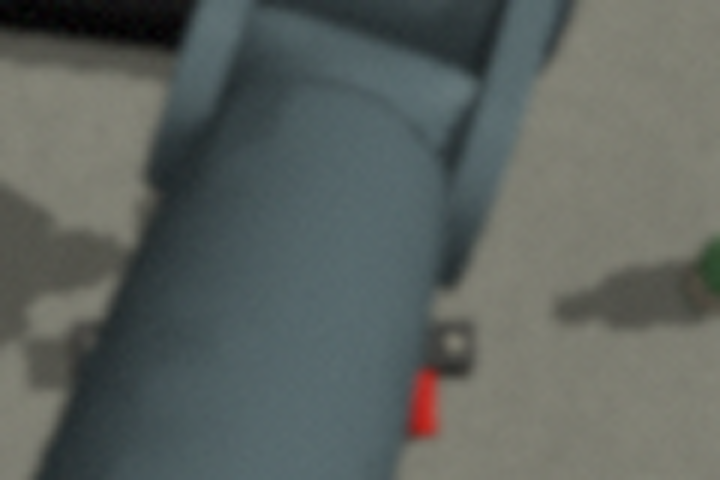

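```bash
python3 -m pendant '[0,0,0,0.2,-0.05,0,0, 0,0,0,0.4,-0.05,0,0, 0,0,0,0.6,-0.05,0,0, 0,0,0,0.7,-0.05,0,0, 0,0,0,0.7,-0.05,0,0]'
python3 -c "
from h import *
st();im=snap('side','s28',(250,180,390,330),4)"
```

```text
clock: 30.9
ee_pos: [0.7207, -0.0153, 0.1025]
ee_rot: [2.33, 2.106, 0.004]
ft_force: [-0.2, 0.8, -0.2]
finger_gap: 0.0001
t 30.90 p [ 0.7207 -0.0153  0.1025] yaw -5.78 z [ 0.0024  0.0012 -1.    ] F [-0.191   0.8221 -0.2101] gap 0.0001 q [-0.1785  0.5485  1.4416  0.0018  1.1493 -0.0785]
```

View pics/s28.png

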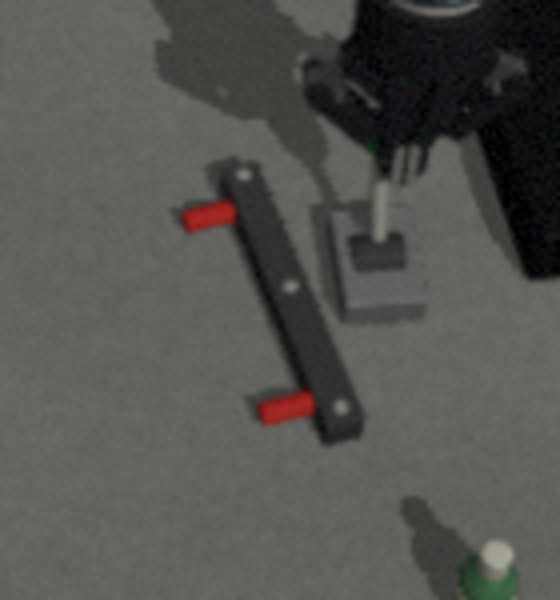

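```bash
python3 -m pendant '[0,0,0,0.05,-0.08,0,0, 0,0,0,0.1,-0.08,0,0, 0,0,0,0.15,-0.08,0,0, 0,0,0,0.15,-0.08,0,0]'
python3 -c "
from h import *
st()"
python3 -m pendant '[0,0,0,0.05,0,0,0, 0,0,0,0.1,0,0,0, 0,0,0,0.12,0,0,0, 0,0,0,0.12,0,0,0]'
python3 -c "
from h import *
st()"
```

```text
clock: 31.35
ee_pos: [0.7179, -0.0126, 0.1027]
ee_rot: [2.328, 2.103, -0.003]
ft_force: [-2.3, -9.9, -0.5]
finger_gap: 0.0004
t 31.35 p [ 0.7179 -0.0126  0.1027] yaw -5.80 z [ 0.0016 -0.0045 -1.    ] F [-2.2665 -9.9262 -0.4548] gap 0.0004 q [-0.1736  0.5426  1.4497 -0.0045  1.147  -0.0705]
clock: 31.75
ee_pos: [0.7179, -0.0124, 0.1028]
ee_rot: [2.325, 2.1, -0.012]
ft_force: [-2.5, -14.2, 1.0]
finger_gap: -0.0001
t 31.75 p [ 0.7179 -0.0124  0.1028] yaw -5.83 z [ 0.0001 -0.0119 -0.9999] F [ -2.5339 -14.1959   0.9757] gap -0.0001 q [-0.1708  0.5433  1.4486 -0.0128  1.1476 -0.0638]
```

Stop reached, where predicted. I'll back off, rise and inspect.

```bash
python3 -m pendant '[0,0,0,-0.3,0,0,0, 0,0,0,-0.8,0,0,0, 0,0,0,-1.3,0,0,0, 0,0,0,-1.3,0,-1,0, 0,0,0,-1.3,0,-2,0, 0,0,0,-1.3,0,-3,0, 0,0,0,-2,-1,-3,0, 0,0,0,-3,-2,-3,0, 0,0,0,-4,-3,-3,0, 0,0,0,-5,-3.5,-3,0]'
python3 -m pendant '[0,0,0,-1,-0.5,0,0, 0,0,0,-2,-1,0,0, 0,0,0,-3,-1.5,0,0, 0,0,0,-4,-2,0,0,0,0,0,-4.5,-2.5,0,0,0,0,0,-4.5,-2.5,0,0,0,0,0,-4.5,-2.5,0,0]'
python3 -c "
from h import *
st();im=snap('side','s29',None,1.4);crop(im,'s29z',(170,100,370,300),2.9);im=snap('top','t29',None,1.4);crop(im,'t29z',(120,140,380,310),3)"
```

```text
clock: 32.75
ee_pos: [0.5604, -0.1907, 0.225]
ee_rot: [2.324, 2.101, -0.012]
ft_force: [0.7, -0.7, -0.2]
finger_gap: 0.0001
clock: 33.45
ee_pos: [0.4421, -0.3604, 0.227]
ee_rot: [2.326, 2.098, -0.011]
ft_force: [0.1, 0.9, -0.2]
finger_gap: -0.0
t 33.45 p [ 0.4421 -0.3604  0.227 ] yaw -5.91 z [ 0.0008 -0.0111 -0.9999] F [ 0.0977  0.8673 -0.2096] gap -0.0000 q [-0.8798  0.0763  1.788  -0.0068  1.2682 -0.7747]
```

View pics/s29z.png

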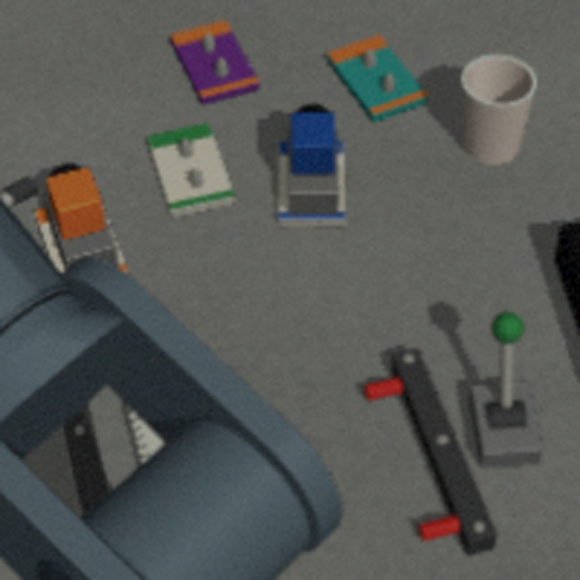

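View pics/t29z.png

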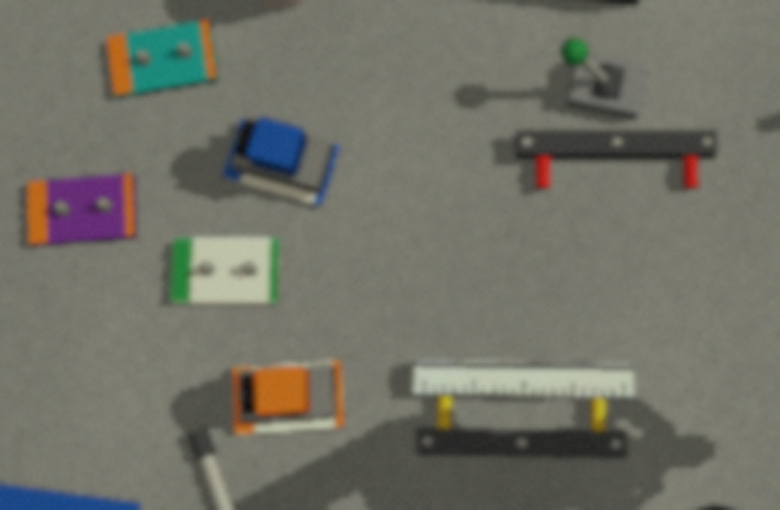

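View pics/t29.png

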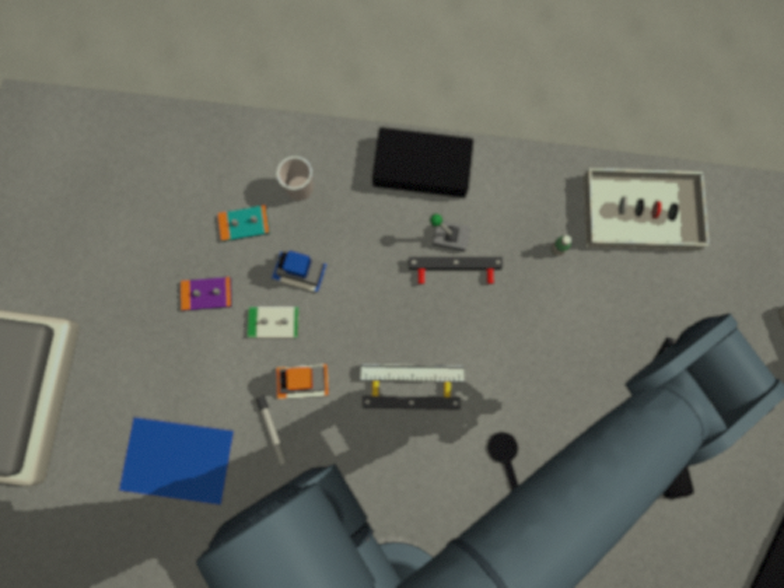

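```bash
python3 -c "
from h import *
t=lambda c,z:at('top',(120+c[0]/3,140+c[1]/3),z)
a,b=t((657,68),.092),t((575,50),.092);print('knob travel',b-a,np.linalg.norm(b-a),'side',at('side',(170+508/2.9,100+327/2.9),.092))
# predicted bar lower edges vs seen: left/right tip to bar lower-top-edge line
L,Rr=t((413,392),.024),t((634,397),.024);d=(Rr-L)[:2];d/=np.linalg.norm(d);n=np.array([-d[1],d[0]])
for tip in ((.4006,.0866),(.4165,-.0525)): print('gap mm',1000*abs((np.array(tip)-L[:2])@n))
"
python3 -c "
from h import *
im=cv2.imread('pics/t29_raw.png');crop(im,'t29y',(250,250,340,300),8.5)"
```

```text
knob travel [0.0073 0.0752 0.    ] 0.07557837919353483 side [0.717  0.0139 0.092 ]
gap mm 1.231039700637864
gap mm 0.04189787398476211
```

View pics/t29y.png

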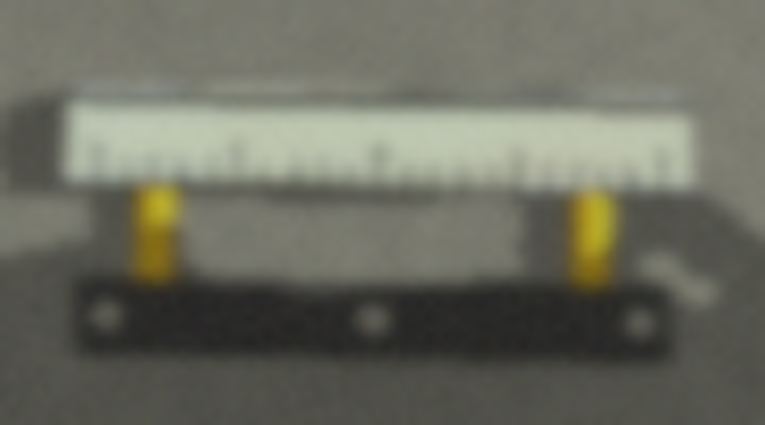

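```bash
python3 -c "
from rig import close_job
print(close_job())"
```

```text
the job is handed in; nothing more can be done
None
```

I did the whole job in the order asked and handed it in at about 33.6 s on the robot's clock. `close_job()` reported no verdict.

- **Zeroing:** I slid the straightedge to the red studs and pressed it against both at about 15 N. A picture after release showed it touching both.
- **Test eyes:** Only the orange and blue eyes were there; no view showed a green one. Each is seated on the dock of its own colour. The final TCP heights matched full seating (70.8 mm for orange, 71.8 mm for blue), and pictures afterwards showed both centred.
- **Straightedge on the yellow studs:** I slid it back, pressed it home at about 12 N and released it. Enlarged views from both cameras show it on both tips. A rough pixel estimate gave gaps of 1.2 mm and 0.0 mm, so the 1.2 mm is within the 2 mm camera calibration error.
- **Lever:** I pushed it to its stop, with about 14 N at the end. The last pictures put the knob's travel at about 76 mm, against an expected 77 mm.
- **Left alone:** I kept clear of the eye-drop bottle and the look-alike docks, and the last pictures show them where they were. I saw no knock and no slackening of the grip.

No check failed. The one disagreement was a first side-view reading of the blue eye's angle, about 4° off the jaw angle. A closer crop showed it aligned with its dock, and it then went onto the pegs without resistance.

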